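Set up the drying rack and load two soundboards

TASK

Make up the drying rack: plug each of the two loose wooden posts, tenon down, fully home into the hole of its own shape in the rack's base. Then take the two thin soundboards out of the sanding stand and stand one, on its edge, upright and centred in each of the two slots between a post and a fixed fence (either board in either slot). Do not let a board fall over on the way, and leave the other things on the bench where they are.

Things in the scene. Friction and masses are not known exactly. Their poses are not given: they have to be found in the camera images.
- rack: Drying rack, fixed: pale wooden base 130 x 230 x 35 mm (x, y, z); origin at the centre of its underside, on the bench; y is the long side, z up. Two fixed fences on the base, each 70 mm long (x), 16 mm thick (y), 45 mm high (tops 80 mm above the bench), centred at rack y = +70 and -70 mm; the two holes lie between them.
- oblong_hole (a point): Centre of the mouth of the oblong hole, at the base's top face (35 mm above the bench); hole 34 mm (rack x) by 18 mm (rack y), 25 mm deep. Axes as the rack's.
- square_hole (a point): Centre of the mouth of the square hole, at the base's top face; hole 24 x 24 mm, sides along rack x and y, 25 mm deep. Axes as the rack's.
- slot_a (a point): Middle of the slot between the oblong post (once home) and the nearer fence, on the base's top face: where the middle of a board's lower edge belongs. The slot is 12 to 14 mm wide (the post has 1 mm play each way) and runs along rack x. Axes as the rack's.
- slot_b (a point): The same for the slot between the square post (once home) and the other fence.
- oblong_post: Loose pale wooden post, 60 g, standing on its tenon on the bench. Body 48 x 24 mm (x, y), 55 mm high, on a tenon 32 x 16 mm, 20 mm long (lowest 5 mm tapered 2 mm a side): 75 mm tall. Origin at the centre of the tenon's underside, z up. Home: body rests on the rack's base, tenon 20 mm deep, its length along rack x, either way round. A fence is 13 mm off its side: hold it by its length (x).
- square_post: As the oblong post, but the body is 36 x 36 mm and the tenon 22 x 22 mm; same heights; any of its four turns fits. Its sides are parallel to its x and y axes.
- round_board: Soundboard: wooden board 120 mm wide (x), 9 mm thick (y), 140 mm high (z), rounded upper corners, dark disc inlay; 90 g. Origin at the middle of its lower edge, z up. Starts upright in the sanding stand, lower edge 20 mm above the bench. Take it from above by the middle of its top edge, fingers on its two faces.
- square_board: Soundboard of the same size and mass with square corners and two small dark dots; origin, axes and start as the round_board. The two boards start in the stand 72 mm apart (centre to centre); which one is nearer the rack varies.
- stand: Sanding stand, fixed: plywood base 100 x 130 x 20 mm (x, y, z), origin at the centre of its underside, with four low walls, tops 50 mm above the bench, forming two 13 mm slots along its x axis, 36 mm either side of its centre.
- mallet: Bystander, to be left alone: wooden mallet lying flat, about 280 mm long.
- screwdriver: Bystander, to be left alone: black-handled screwdriver lying flat near the robot, about 200 mm long.
- glue: Bystander, to be left alone: white glue bottle, 60 mm across, 160 mm tall, standing.
- peg_jar: Bystander, to be left alone: glass jar, 76 mm across, with dark tuning pegs sticking out to 125 mm height.
- sanding_block: Bystander, to be left alone: cork block 100 x 60 x 22 mm lying flat.
- pencil: Bystander, to be left alone: thin flat carpenter's pencil 180 mm long, 8 mm high, lying on the bench.
- offcut: Bystander, to be left alone: plain piece of pale wood 90 x 45 x 20 mm lying flat.
Mind the look-alikes: they are no part of the job. Leave any orange or turquoise look-alike of the square_board alone. What is shaped like the oblong_post but black is not meant.

How it is judged:
By the outcome, as a careful person would: the job done as asked, in the order asked, and still so for the second after the job is handed in, with the robot touching nothing.
It also fails if it takes over 72 s, if anything falls off the work surface, if the arm or the gripper's body presses on something with over 40 N, if the wrist force passes 120 N, or if a joint passes its speed limit or range.

ROBOT

A 6-joint arm with a two-finger parallel gripper is mounted at the origin on the work surface. World frame = base frame: x ahead of the robot, y to its left, z up, the work surface at z = 0. Lengths are in mm, angles in rad, forces in N, time in s.
With the tool pointing down it reaches from about 350 to 775 mm from the base axis. Payload 7.3 kg.
Tool frame: the origin (TCP) lies at the very end of the fingers, on their centre line; the grasp point (between the pads) lies 19 mm behind it; z points along the fingers, y is the line along which they close (so a half turn about z gives the same grasp; the last joint's range is limited). The gripper opens to 92 mm and grips with 3 to 60 N. Pads are 19 mm wide; open, the fingers measure 130 mm over their backs; the gripper's body (75 mm by 190 mm) begins 47 mm behind the grasp point.
Start: joints at [-1.336, 0.342, 1.524, -0, 1.275, -0.146], TCP at [195.147, -487.404, 226.741] pointing down, gripper open.
Joint ranges: [-2.53, 2.53], [-0.77, 2.02], [0.04, 2.7], [-1, 4.14], [0.28, 2.66], [-3.11, 3.11]. Speed limits (rad/s): [2.57, 2.57, 3.14, 3.14, 3.14, 3.14].

INTERFACE

Orientations are given as [roll, pitch, yaw] about the fixed x, y, z axes, in that order (R = Rz(yaw) Ry(pitch) Rx(roll)).
In Python, from plant import bot gives the robot as it stands.
- The arm moves only by the tool send_rows, never from a script. Its argument "rows" is a list of rows, each an object of numbers: "x", "y", "z": the shift along the tool's x, y, z in units of 0.2 m (1.0 is 0.2 m); "ax", "ay", "az": the turn, a rotation vector about the tool's x, y, z in units of 60 degrees (1.0 is 60 degrees); "jaw": the opening, from -1 (shut) to 1 (fully open), so that 0 is half open. In form: [{"x": .., "y": .., "z": .., "ax": .., "ay": .., "az": .., "jaw": ..}, ...]. A call has exactly 10 rows; each row is the pose to reach, as a shift and turn from the pose commanded when the call began, along the tool's axes at that moment; what a row does not reach only later rows make up. A row lasts 1/8 s, in which the tool goes at most 62.5 mm and 10.7 degrees, less where a joint would pass 70% of its speed; a pose out of reach is approached as far as the arm can. A call with a number of a shift or a turn outside -1 to 1 is refused whole. A call with a gripper value outside its range is refused whole. The fingers move at their own pace and stop on an object; the grip force is fixed at half the most. Time passes only in rows, so rows that repeat a pose let the fingers close, or fill a call up. It gives the time, the measured TCP pose, the force, the opening and the grip force at its end, in the units of the state.
- bot.get_obs(): the state, without advancing time (a new reading comes with each control period).
- bot.capture(name): name is "scene" or "top" or "wrist"; returns (picture, depth): 420x560x3 uint8, red, green, blue; 420x560 float32, mm along the optical axis (not along the pixel's ray), 0 where there is no reading.
- bot.camera_model(name): a dict with "vertical_fov" (degrees; the focal length in pixels is half the picture's height over the tangent of half this angle, whatever the lens; pixels are square), "cx", "cy" (the principal point, pixels), "R" (3x3) and "t" (3): a world point X has camera coordinates R X + t; the wrist camera has in their place "T_tool_cam" (4x4, takes a point from camera to tool coordinates, whose origin is the TCP and whose axes are the flange's). Camera axes: x right, y down, z forward; pixel columns grow to the right and rows downward; lengths in mm; the calibration is good to about 2 mm. A picture is of the moment at which its call begins: read the wrist's pose just before it. camera_model takes no time and is no camera call.
- bot.close_job(): hands the job in; it is judged then, once.
The state is a dict: "time": time; "joint_positions": joint angles; "dq": joint speeds; "tau": joint torques, N m; "tool_pos": TCP position; "tcp_rot": TCP orientation; "contact_force": force on the tool from outside, world axes, zero at the start; "moment": the same for the moment, N m; "grip_width": finger opening in mm; "finger_force": force on a finger pad.
Only numpy, scipy, OpenCV 4.12 (cv2) and the standard library are available. Lean on these libraries where they do the work, as an engineer would, in place of code of your own. Each camera call takes 0.05 s, during which the arm holds its last target. There are 200 camera calls.

## Working session

There is one attempt and no reset: what is moved stays moved. The work goes in short steps, Python scripts to look and compute and a tool call to move; the robot and the scene stay as the last step left them, time stands still between calls to the robot, and variables do not carry over. Pictures are saved under pics/ and viewed, at most 10 in all, crops included, and the job is handed in when it is done.

Besides the shell and the picture viewer there is one more tool, called after "Emit:" as name([rows], argument=value, ...), one row to a line, values as JSON. send_rows: Moves the arm, as the interface text tells. Its arguments: {"type":"object","properties":{"rows":{"type":"array","items":{"type":"object","properties":{"x":{"type":"number","minimum":-1,"maximum":1},"y":{"type":"number","minimum":-1,"maximum":1},"z":{"type":"number","minimum":-1,"maximum":1},"ax":{"type":"number","minimum":-1,"maximum":1},"ay":{"type":"number","minimum":-1,"maximum":1},"az":{"type":"number","minimum":-1,"maximum":1},"jaw":{"type":"number"}}}}},"required":["rows"]}

```bash
mkdir -p pics; ls; cat > h.py <<'E'
import numpy as np, cv2
from plant import bot
from scipy.spatial.transform import Rotation as Ro
def snap(name):
    o=bot.get_obs(); p,d=bot.capture(name); m=bot.camera_model(name)
    np.savez(f'{name}.npz',p=p,d=d,tp=o['tool_pos'],tr=o['tcp_rot']); return p,d,m,o
def cloud(name,d,m,o):
    f=d.shape[0]/2/np.tan(np.radians(m['vertical_fov'])/2)
    v,u=np.indices(d.shape); P=np.stack([(u-m['cx'])/f*d,(v-m['cy'])/f*d,d],-1)
    if 'R' in m: return (P-np.array(m['t']))@np.array(m['R'])
    T=np.array(m['T_tool_cam']); R=Ro.from_euler('xyz',o['tcp_rot']).as_matrix()
    return (P@T[:3,:3].T+T[:3,3])@R.T+np.array(o['tool_pos'])
E
python3 - <<'E'
from h import *
print(bot.get_obs())
for n in('top','scene'):
    p,d,m,o=snap(n); print(n,m); cv2.imwrite(f'pics/{n}0.png',p[...,::-1])
print(bot.camera_model('wrist'))
E
```

```text
pics
{'time': 0.0, 'joint_positions': array([-1.33600696e+00,  3.42694520e-01,  1.52502656e+00, -4.97465229e-05,
        1.27537590e+00, -1.46014029e-01]), 'dq': array([ 7.80587090e-05, -1.87377871e-04, -4.38015701e-04,  6.09462326e-04,
        3.94916988e-04, -1.02031437e-03]), 'tau': array([-8.32124351e-05, -4.31241202e+01, -2.44217813e+01,  7.14426208e-02,
        5.58364042e-02, -1.54662716e-04]), 'tool_pos': array([ 195.02875918, -486.99222256,  226.0562615 ]), 'tcp_rot': array([-3.14009741e+00, -1.71809625e-04,  3.80817788e-01]), 'contact_force': array([0.60885125, 0.67944877, 1.42321169]), 'moment': array([ 0.02216558,  0.02673862, -0.03730327]), 'finger_force': 0.0, 'grip_width': 91.75411762672137}
top {'vertical_fov': 52.86773252016857, 'cx': 275.1875081441781, 'cy': 204.85173850614711, 'R': array([[-0.02211106, -0.99970404,  0.01014521],
       [-0.99049375,  0.02052701, -0.13601751],
       [ 0.13576901, -0.01305625, -0.99065449]]), 't': array([   6.40725069,  533.93266733, 1208.33739187])}
scene {'vertical_fov': 48.521436021360216, 'cx': 280.27699286588563, 'cy': 207.7821290315364, 'R': array([[-0.8905933 ,  0.45475861, -0.00617893],
       [ 0.25118675,  0.48050414, -0.84025055],
       [-0.37914217, -0.74987358, -0.5421631 ]]), 't': array([ 464.2795584 , -101.04374998, 1470.529604  ])}
{'vertical_fov': 60.981628928694754, 'cx': 276.2691755584295, 'cy': 209.0361404019025, 'T_tool_cam': array([[ 1.84135691e-04, -9.66569596e-01, -2.56404332e-01,
         6.91074105e+01],
       [ 9.99999877e-01,  5.97194800e-05,  4.93020666e-04,
        -1.05396887e+00],
       [-4.61226453e-04, -2.56404391e-01,  9.66569488e-01,
        -1.58662351e+02],
       [ 0.00000000e+00,  0.00000000e+00,  0.00000000e+00,
         1.00000000e+00]])}
```

View pics/top0.png

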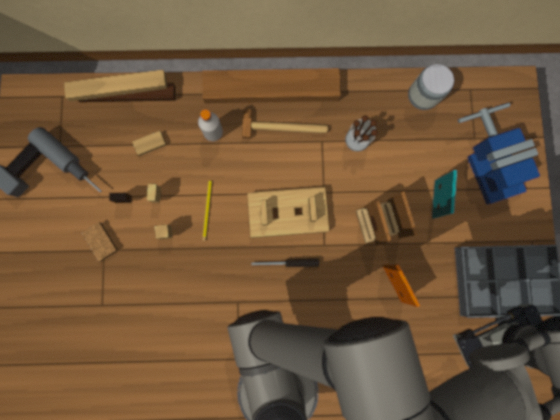

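View pics/scene0.png

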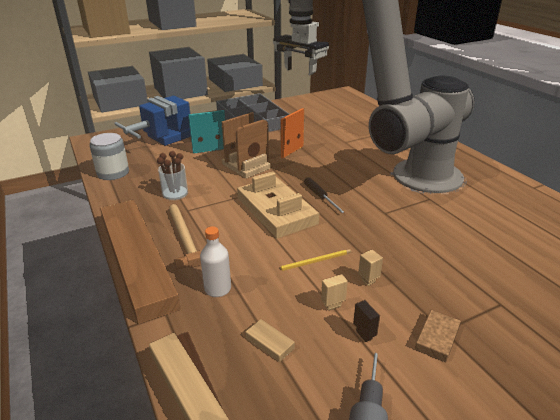

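The top view shows the rack at (288,211), with its holes at (281,213) and (299,211), and pale posts at (152,192) and (162,231). The stand, with its two brown boards, is around (385,218). Look-alikes are the black post (120,198), offcut (149,143), teal board (445,193) and orange board (402,285). I choose the pale posts and the brown boards, and check that choice in a crop.

```bash
cat > a.py <<'E'
from h import *
z=np.load('top.npz'); p,d=z['p'],z['d']; m=bot.camera_model('top'); C=cloud('top',d,m,None)
def box(n,r0,r1,c0,c1,lo,hi):
    Q=C[r0:r1,c0:c1].reshape(-1,3); Q=Q[(Q[:,2]>lo)&(Q[:,2]<hi)]
    r=cv2.minAreaRect(Q[:,:2].astype(np.float32)); print(n,len(Q),Q.mean(0).round(),'rect',np.round(r[0]),np.round(r[1]),round(r[2],1))
box('postA',180,205,142,164,65,90); box('postB',220,245,150,175,65,90); box('black',185,210,105,135,60,90)
box('rackbase',180,245,240,335,25,45);box('fences',180,245,240,335,70,95)
box('stand',180,260,350,420,12,60); box('b1',170,260,350,388,140,175);box('b2',170,260,380,415,140,175)
box('teal',160,225,425,465,100,175);box('orange',255,310,380,425,100,175)
box('screw',255,275,245,325,5,60);box('glue',100,145,190,230,100,200);box('jar',110,160,340,380,60,200);box('pencil',175,245,195,220,3,30)
box('block',220,265,80,120,10,50)
Q=C[150:270,340:430];print(Q[...,2].max())
E
python3 a.py; python3 -c "
from h import *
p=np.load('scene.npz')['p'];a=cv2.resize(p[100:260,180:330],None,fx=2.6,fy=2.6,interpolation=2);q=np.load('top.npz')['p'];b=cv2.resize(q[165:270,90:220],(390,315));e=cv2.resize(q[165:270,340:470],(390,315))
c=np.zeros((600,790,3),np.uint8);a=a[:600];c[:a.shape[0],:a.shape[1]]=a;c[:300,400:]=b[:300];c[300:,400:]=e[:300];cv2.imwrite('pics/crop.png',c[...,::-1])"
```

```text
postA 156 [575. 347.  74.] rect [575. 348.] [25. 48.] 86.3
postB 172 [462. 318.  74.] rect [462. 319.] [36. 36.] 7.1
black 165 [564. 444.  73.] rect [564. 446.] [50. 24.] 89.7
rackbase 2996 [513. -41.  35.] rect [514. -42.] [131. 231.] 3.2
fences 276 [513. -43.  79.] rect [514. -42.] [ 69. 156.] 2.7
stand 854 [ 479. -309.   37.] rect [ 477. -308.] [119. 100.] 13.3
b1 208 [ 477. -286.  155.] rect [ 472. -289.] [119.  11.] 13.6
b2 412 [ 477. -329.  156.] rect [ 480. -324.] [119.  83.] 13.7
teal 383 [ 547. -488.  127.] rect [ 548. -490.] [ 13. 119.] 81.0
orange 326 [ 299. -346.  129.] rect [ 299. -348.] [121.  11.] 24.6
screw 388 [365. -59.  20.] rect [358. -28.] [231.  53.] 86.5
glue 323 [766. 179. 125.] rect [768. 181.] [50. 56.] 19.7
jar 462 [ 736. -262.  100.] rect [ 738. -264.] [73. 75.] 35.2
pencil 333 [527. 200.   6.] rect [530. 200.] [210.  73.] 0.1
block 742 [440. 514.  21.] rect [440. 515.] [101.  62.] 32.6
1269.6040492861289
```

View pics/crop.png

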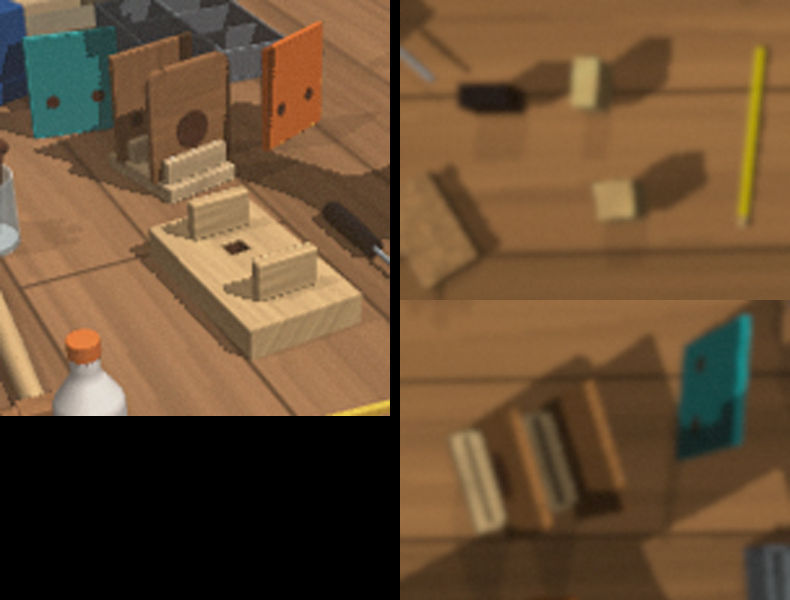

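The crop shows the round board (disc) nearer the rack and the square board (two dots) behind it. Both are brown, the teal and orange boards stand apart, and both posts are pale, so the choice holds. Next I compute the moves.

```bash
cat > mv.py <<'E'
import sys
from h import *
# usage: mv.py x y z yaw [x y z yaw ...]  -> tool-frame units from current pose
def units(o,x,y,z,yaw):
    R=Ro.from_euler('xyz',o['tcp_rot']).as_matrix(); T=Ro.from_euler('xyz',[np.pi,0,yaw]).as_matrix()
    return np.r_[R.T@(np.array([x,y,z])-o['tool_pos'])/200, Ro.from_matrix(R.T@T).as_rotvec()/np.radians(60)]
if __name__=='__main__':
    o=bot.get_obs(); a=np.array(sys.argv[1:],float).reshape(-1,4)
    print('t',o['time'],o['tool_pos'].round(1),o['tcp_rot'].round(4))
    for r in a: print(r,'->',units(o,*r).round(4))
E
python3 mv.py 360 -330 340 0.2 500 -180 380 0.06
```

```text
t 0.1 [ 195.1 -487.   226.1] [-3.1402e+00 -2.0000e-04  3.8080e-01]
[ 3.6e+02 -3.3e+02  3.4e+02  2.0e-01] -> [ 1.0576e+00 -4.2320e-01 -5.6860e-01 -1.3000e-03 -1.0000e-04  1.7260e-01]
[ 5.0e+02 -1.8e+02  3.8e+02  6.0e-02] -> [ 1.9862e+00 -8.5960e-01 -7.6790e-01 -1.3000e-03  0.0000e+00  3.0630e-01]
```

Emit:
send_rows([
  {"x":0.2,"y":-0.1,"z":-0.3,"az":0.1},
  {"x":0.98,"y":-0.43,"z":-0.57,"az":0.17},
  {"x":0.98,"y":-0.43,"z":-0.57,"az":0.17},
  {"x":0.98,"y":-0.43,"z":-0.57,"az":0.17},
  {"x":0.98,"y":-0.43,"z":-0.57,"az":0.17},
  {"x":0.98,"y":-0.43,"z":-0.57,"az":0.17},
  {"x":1,"y":-1,"z":-0.77,"az":0.3},
  {"x":1,"y":-1,"z":-0.77,"az":0.3},
  {"x":1,"y":-1,"z":-0.77,"az":0.3},
  {"x":1,"y":-1,"z":-0.77,"az":0.3},
])

```text
schema error: expected keys x, y, z, ax, ay, az, jaw
```

```bash
python3 mv.py 500 -170 380 0.06
```

```text
t 0.1 [ 195.1 -487.   226.1] [-3.1402e+00 -2.0000e-04  3.8080e-01]
[ 5.0e+02 -1.7e+02  3.8e+02  6.0e-02] -> [ 2.0048e+00 -9.0600e-01 -7.6780e-01 -1.3000e-03  0.0000e+00  3.0630e-01]
```

Emit:
send_rows([
  {"x":0.2,"y":-0.1,"z":-0.3,"ax":0,"ay":0,"az":0.1,"jaw":1},
  {"x":0.98,"y":-0.43,"z":-0.57,"ax":0,"ay":0,"az":0.17,"jaw":1},
  {"x":0.98,"y":-0.43,"z":-0.57,"ax":0,"ay":0,"az":0.17,"jaw":1},
  {"x":0.98,"y":-0.43,"z":-0.57,"ax":0,"ay":0,"az":0.17,"jaw":1},
  {"x":1,"y":-0.6,"z":-0.7,"ax":0,"ay":0,"az":0.3,"jaw":1},
  {"x":1,"y":-0.9,"z":-0.77,"ax":0,"ay":0,"az":0.3,"jaw":1},
  {"x":1,"y":-0.9,"z":-0.77,"ax":0,"ay":0,"az":0.3,"jaw":1},
  {"x":1,"y":-0.9,"z":-0.77,"ax":0,"ay":0,"az":0.3,"jaw":1},
  {"x":1,"y":-0.9,"z":-0.77,"ax":0,"ay":0,"az":0.3,"jaw":1},
  {"x":1,"y":-0.9,"z":-0.77,"ax":0,"ay":0,"az":0.3,"jaw":1},
])

```text
time: 1.35
tool_pos: [314.0, -246.6, 379.9]
tcp_rot: [-3.14, 0.001, 0.066]
contact_force: [0.1, 0.5, 0.3]
grip_width: 91.9
finger_force: 0.0
```

```bash
python3 mv.py 500 -170 380 0.06
```

```text
t 1.35 [ 314.  -246.6  379.9] [-3.1403e+00  1.1000e-03  6.5800e-02]
[ 5.0e+02 -1.7e+02  3.8e+02  6.0e-02] -> [ 9.532e-01 -3.212e-01 -9.000e-04 -1.300e-03  1.100e-03  5.500e-03]
```

Emit:
send_rows([
  {"x":0.3,"y":-0.1,"z":0,"ax":0,"ay":0,"az":0,"jaw":1},
  {"x":0.6,"y":-0.2,"z":0,"ax":0,"ay":0,"az":0,"jaw":1},
  {"x":0.95,"y":-0.4,"z":0,"ax":0,"ay":0,"az":0,"jaw":1},
  {"x":0.95,"y":-0.6,"z":0,"ax":0,"ay":0,"az":0,"jaw":1},
  {"x":0.95,"y":-0.6,"z":0,"ax":0,"ay":0,"az":0,"jaw":1},
  {"x":0.95,"y":-0.6,"z":0,"ax":0,"ay":0,"az":0,"jaw":1},
  {"x":0.95,"y":-0.6,"z":0,"ax":0,"ay":0,"az":0,"jaw":1},
  {"x":0.95,"y":-0.6,"z":0,"ax":0,"ay":0,"az":0,"jaw":1},
  {"x":0.95,"y":-0.6,"z":0,"ax":0,"ay":0,"az":0,"jaw":1},
  {"x":0.95,"y":-0.6,"z":0,"ax":0,"ay":0,"az":0,"jaw":1},
])

```text
time: 2.6
tool_pos: [495.4, -113.9, 380.8]
tcp_rot: [3.141, -0.0, 0.066]
contact_force: [-0.3, -0.2, -0.4]
grip_width: 91.4
finger_force: 0.0
```

```bash
cat > b.py <<'E'
from h import *
p,d,m,o=snap('wrist'); np.savez('wr1.npz',p=p,d=d); print(o['time'],o['tool_pos'],o['tcp_rot'])
cv2.imwrite('pics/wr1.png',p[...,::-1]); C=cloud('wrist',d,m,o); np.save('C1.npy',C)
def rect(n,c,r,lo,hi):
    Q=C.reshape(-1,3); k=(np.abs(Q[:,0]-c[0])<r[0])&(np.abs(Q[:,1]-c[1])<r[1])&(Q[:,2]>lo)&(Q[:,2]<hi); Q=Q[k]
    if len(Q)<5: print(n,len(Q)); return
    R=cv2.minAreaRect(Q[:,:2].astype(np.float32)); print(n,len(Q),Q.mean(0).round(1),'rect',np.round(R[0],1),np.round(R[1],1),round(R[2],2))
rect('base',(513,-41),(110,150),30,40);rect('f+',(513,28),(60,30),72,88);rect('f-',(513,-112),(60,30),72,88)
rect('b1',(477,-272),(80,35),152,168);rect('b2',(477,-345),(80,35),152,168);rect('stand',(477,-308),(100,100),44,56)
E
python3 b.py; python3 mv.py 500 310 300 1.57
```

```text
2.6 [ 495.39604613 -113.86367951  380.81715782] [ 3.14142295e+00 -2.12952395e-04  6.60550900e-02]
base 13124 [516.1 -43.4  35.8] rect [513.  -40.4] [130.3 230.5] 3.04
f+ 752 [510.1  27.9  79.9] rect [509.4  29.2] [69.7 16.9] 3.3
f- 656 [ 517.7 -110.5   80.6] rect [ 517. -111.] [68.8 15.1] 3.41
b1 1048 [ 474.5 -285.6  159.2] rect [ 471.4 -287.3] [114.4  10. ] 13.59
b2 1249 [ 494.4 -354.1  159.2] rect [ 492.1 -356.2] [111.9  10.7] 13.71
stand 1778 [ 482.9 -314.    50.2] rect [ 477.7 -314.2] [120.1  93.1] 13.56
t 2.65 [ 495.4 -113.8  380.8] [ 3.1414e+00 -1.0000e-04  6.6300e-02]
[500.   310.   300.     1.57] -> [ 1.6310e-01 -2.1127e+00  4.0360e-01  2.0000e-04  0.0000e+00 -1.4360e+00]
```

View pics/wr1.png

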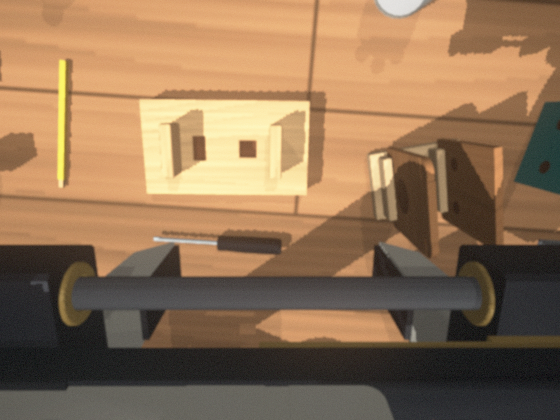

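The wrist view shows the oblong hole at (199,148) on the +y side and the square hole at (248,148). The rack is centred near (513,-40.7) at a yaw of about 3.1°. Now on to the posts.

Emit:
send_rows([
  {"x":0.02,"y":-0.3,"z":0.1,"ax":0,"ay":0,"az":-0.15,"jaw":1},
  {"x":0.05,"y":-0.6,"z":0.2,"ax":0,"ay":0,"az":-0.3,"jaw":1},
  {"x":0.08,"y":-0.9,"z":0.2,"ax":0,"ay":0,"az":-0.45,"jaw":1},
  {"x":0.08,"y":-1,"z":0.2,"ax":0,"ay":0,"az":-0.6,"jaw":1},
  {"x":0.08,"y":-1,"z":0.2,"ax":0,"ay":0,"az":-0.8,"jaw":1},
  {"x":0.08,"y":-1,"z":0.2,"ax":0,"ay":0,"az":-0.95,"jaw":1},
  {"x":0.08,"y":-1,"z":0.2,"ax":0,"ay":0,"az":-1,"jaw":1},
  {"x":0.08,"y":-1,"z":0.2,"ax":0,"ay":0,"az":-1,"jaw":1},
  {"x":0.08,"y":-1,"z":0.2,"ax":0,"ay":0,"az":-1,"jaw":1},
  {"x":0.08,"y":-1,"z":0.2,"ax":0,"ay":0,"az":-1,"jaw":1},
])

```text
time: 3.9
tool_pos: [498.2, 87.0, 340.7]
tcp_rot: [3.142, 0.0, 1.113]
contact_force: [0.1, -0.9, 1.3]
grip_width: 91.4
finger_force: 0.0
```

```bash
python3 mv.py 510 270 300 1.57
```

```text
t 3.9 [498.2  87.  340.7] [3.1415e+00 1.0000e-04 1.1132e+00]
[510.   270.   300.     1.57] -> [ 8.469e-01 -3.511e-01  2.034e-01  0.000e+00  1.000e-04 -4.362e-01]
```

Emit:
send_rows([
  {"x":0.28,"y":-0.12,"z":0.1,"ax":0,"ay":0,"az":-0.15,"jaw":1},
  {"x":0.56,"y":-0.24,"z":0.2,"ax":0,"ay":0,"az":-0.3,"jaw":1},
  {"x":0.85,"y":-0.35,"z":0.2,"ax":0,"ay":0,"az":-0.436,"jaw":1},
  {"x":0.85,"y":-0.35,"z":0.2,"ax":0,"ay":0,"az":-0.436,"jaw":1},
  {"x":0.85,"y":-0.35,"z":0.2,"ax":0,"ay":0,"az":-0.436,"jaw":1},
  {"x":0.85,"y":-0.35,"z":0.2,"ax":0,"ay":0,"az":-0.436,"jaw":1},
  {"x":0.85,"y":-0.35,"z":0.2,"ax":0,"ay":0,"az":-0.436,"jaw":1},
  {"x":0.85,"y":-0.35,"z":0.2,"ax":0,"ay":0,"az":-0.436,"jaw":1},
  {"x":0.85,"y":-0.35,"z":0.2,"ax":0,"ay":0,"az":-0.436,"jaw":1},
  {"x":0.85,"y":-0.35,"z":0.2,"ax":0,"ay":0,"az":-0.436,"jaw":1},
])

```text
time: 5.15
tool_pos: [510.4, 270.4, 300.7]
tcp_rot: [3.142, 0.0, 1.57]
contact_force: [-0.1, 0.2, -0.1]
grip_width: 91.8
finger_force: 0.0
```

```bash
cat > c.py <<'E'
from h import *
p,d,m,o=snap('wrist'); C=cloud('wrist',d,m,o); print(o['time'],o['tool_pos'],o['tcp_rot'])
def rect(n,c,r,lo,hi):
    Q=C.reshape(-1,3); k=(np.abs(Q[:,0]-c[0])<r[0])&(np.abs(Q[:,1]-c[1])<r[1])&(Q[:,2]>lo)&(Q[:,2]<hi); Q=Q[k]
    if len(Q)<5: print(n,len(Q)); return
    R=cv2.minAreaRect(Q[:,:2].astype(np.float32)); print(n,len(Q),Q.mean(0).round(1),'rect',np.round(R[0],1),np.round(R[1],1),round(R[2],2))
if __name__=='__main__':
    rect('obl',(575,347),(45,45),70,82); rect('sq',(462,318),(45,45),70,82)
E
python3 c.py; python3 mv.py 575 347 45 1.506 575 347 150 1.506 462 318 120 1.69
```

```text
5.15 [510.35768259 270.35337234 300.73415345] [3.14154036e+00 8.21879382e-05 1.57012688e+00]
obl 1116 [574.9 350.1  75.7] rect [575.4 350.1] [24.  48.1] 86.35
sq 1181 [462.2 320.6  75.6] rect [461.8 320.3] [36.1 36. ] 6.08
t 5.2 [510.4 270.4 300.7] [3.1415e+00 1.0000e-04 1.5703e+00]
[575.    347.     45.      1.506] -> [3.8310e-01 3.2290e-01 1.2785e+00 1.0000e-04 1.0000e-04 6.1400e-02]
[575.    347.    150.      1.506] -> [3.831e-01 3.230e-01 7.535e-01 1.000e-04 1.000e-04 6.140e-02]
[462.   318.   120.     1.69] -> [ 2.378e-01 -2.420e-01  9.035e-01  1.000e-04  1.000e-04 -1.143e-01]
```

```bash
python3 mv.py 575.2 350.1 101.5 1.507
```

```text
t 5.2 [510.4 270.4 300.7] [3.1415e+00 1.0000e-04 1.5703e+00]
[575.2   350.1   101.5     1.507] -> [3.986e-01 3.239e-01 9.960e-01 1.000e-04 1.000e-04 6.040e-02]
```

Emit:
send_rows([
  {"x":0.2,"y":0.16,"z":0.2,"ax":0,"ay":0,"az":0.03,"jaw":1},
  {"x":0.3986,"y":0.3239,"z":0.4,"ax":0,"ay":0,"az":0.0604,"jaw":1},
  {"x":0.3986,"y":0.3239,"z":0.7,"ax":0,"ay":0,"az":0.0604,"jaw":1},
  {"x":0.3986,"y":0.3239,"z":0.996,"ax":0,"ay":0,"az":0.0604,"jaw":1},
  {"x":0.3986,"y":0.3239,"z":0.996,"ax":0,"ay":0,"az":0.0604,"jaw":1},
  {"x":0.3986,"y":0.3239,"z":0.996,"ax":0,"ay":0,"az":0.0604,"jaw":1},
  {"x":0.3986,"y":0.3239,"z":0.996,"ax":0,"ay":0,"az":0.0604,"jaw":1},
  {"x":0.3986,"y":0.3239,"z":0.996,"ax":0,"ay":0,"az":0.0604,"jaw":1},
  {"x":0.3986,"y":0.3239,"z":0.996,"ax":0,"ay":0,"az":0.0604,"jaw":1},
  {"x":0.3986,"y":0.3239,"z":0.996,"ax":0,"ay":0,"az":0.0604,"jaw":1},
])

```text
time: 6.45
tool_pos: [575.2, 350.2, 101.9]
tcp_rot: [3.141, -0.0, 1.507]
contact_force: [-0.2, -0.2, -0.1]
grip_width: 91.4
finger_force: 0.0
```

```bash
python3 mv.py 575.2 350.1 43 1.507
```

```text
t 6.45 [575.2 350.2 101.9] [ 3.1411e+00 -1.0000e-04  1.5072e+00]
[575.2   350.1    43.      1.507] -> [-5.000e-04 -4.000e-04  2.945e-01  5.000e-04 -1.000e-04  1.000e-04]
```

Emit:
send_rows([
  {"x":0,"y":0,"z":0.2,"ax":0,"ay":0,"az":0,"jaw":1},
  {"x":0,"y":0,"z":0.2945,"ax":0,"ay":0,"az":0,"jaw":1},
  {"x":0,"y":0,"z":0.2945,"ax":0,"ay":0,"az":0,"jaw":0.2},
  {"x":0,"y":0,"z":0.2945,"ax":0,"ay":0,"az":0,"jaw":-1},
  {"x":0,"y":0,"z":0.2945,"ax":0,"ay":0,"az":0,"jaw":-1},
  {"x":0,"y":0,"z":0.2945,"ax":0,"ay":0,"az":0,"jaw":-1},
  {"x":0,"y":0,"z":0.2945,"ax":0,"ay":0,"az":0,"jaw":-1},
  {"x":0,"y":0,"z":0.2945,"ax":0,"ay":0,"az":0,"jaw":-1},
  {"x":0,"y":0,"z":0.2,"ax":0,"ay":0,"az":0,"jaw":-1},
  {"x":0,"y":0,"z":0,"ax":0,"ay":0,"az":0,"jaw":-1},
])

```text
time: 7.7
tool_pos: [574.1, 349.6, 101.0]
tcp_rot: [-3.138, 0.002, 1.507]
contact_force: [0.3, -0.3, -0.3]
grip_width: 48.1
finger_force: 30.0
```

```bash
python3 mv.py 575.2 350.1 160 1.507 511.1 -3.8 150 1.625
```

```text
t 7.7 [574.1 349.6 101. ] [-3.1379e+00  2.1000e-03  1.5071e+00]
[575.2   350.1   160.      1.507] -> [ 2.10e-03  4.50e-03 -2.95e-01 -3.50e-03  2.00e-03  1.00e-04]
[511.1    -3.8   150.      1.625] -> [-1.7841 -0.2026 -0.2405 -0.0036  0.0018 -0.1126]
```

Emit:
send_rows([
  {"x":-0.1,"y":0,"z":-0.2,"ax":0,"ay":0,"az":0,"jaw":-1},
  {"x":-0.25,"y":-0.02,"z":-0.4,"ax":0,"ay":0,"az":-0.02,"jaw":-1},
  {"x":-0.4,"y":-0.04,"z":-0.4,"ax":0,"ay":0,"az":-0.04,"jaw":-1},
  {"x":-0.55,"y":-0.06,"z":-0.4,"ax":0,"ay":0,"az":-0.06,"jaw":-1},
  {"x":-0.7,"y":-0.08,"z":-0.4,"ax":0,"ay":0,"az":-0.08,"jaw":-1},
  {"x":-0.85,"y":-0.1,"z":-0.4,"ax":0,"ay":0,"az":-0.1,"jaw":-1},
  {"x":-1,"y":-0.1,"z":-0.4,"ax":0,"ay":0,"az":-0.1126,"jaw":-1},
  {"x":-1,"y":-0.1,"z":-0.4,"ax":0,"ay":0,"az":-0.1126,"jaw":-1},
  {"x":-1,"y":-0.1,"z":-0.4,"ax":0,"ay":0,"az":-0.1126,"jaw":-1},
  {"x":-1,"y":-0.1,"z":-0.4,"ax":0,"ay":0,"az":-0.1126,"jaw":-1},
])

```text
time: 8.95
tool_pos: [542.5, 152.7, 181.7]
tcp_rot: [3.141, -0.0, 1.626]
contact_force: [0.4, 0.0, -1.1]
grip_width: 47.9
finger_force: 30.0
```

```bash
python3 mv.py 511.1 -49 180 1.625
```

```text
t 8.95 [542.5 152.7 181.7] [ 3.1412e+00 -1.0000e-04  1.6260e+00]
[511.1   -49.    180.      1.625] -> [-9.984e-01 -2.125e-01  8.400e-03  3.000e-04 -1.000e-04  9.000e-04]
```

Emit:
send_rows([
  {"x":-0.15,"y":-0.03,"z":0,"ax":0,"ay":0,"az":0,"jaw":-1},
  {"x":-0.35,"y":-0.07,"z":0,"ax":0,"ay":0,"az":0,"jaw":-1},
  {"x":-0.55,"y":-0.11,"z":0,"ax":0,"ay":0,"az":0,"jaw":-1},
  {"x":-0.75,"y":-0.15,"z":0,"ax":0,"ay":0,"az":0,"jaw":-1},
  {"x":-0.9,"y":-0.19,"z":0,"ax":0,"ay":0,"az":0,"jaw":-1},
  {"x":-1,"y":-0.2125,"z":0,"ax":0,"ay":0,"az":0,"jaw":-1},
  {"x":-1,"y":-0.2125,"z":0,"ax":0,"ay":0,"az":0,"jaw":-1},
  {"x":-1,"y":-0.2125,"z":0,"ax":0,"ay":0,"az":0,"jaw":-1},
  {"x":-1,"y":-0.2125,"z":0,"ax":0,"ay":0,"az":0,"jaw":-1},
  {"x":-1,"y":-0.2125,"z":0,"ax":0,"ay":0,"az":0,"jaw":-1},
])

```text
time: 10.2
tool_pos: [511.0, -49.4, 181.5]
tcp_rot: [-3.142, 0.0, 1.626]
contact_force: [0.0, -0.1, -0.3]
grip_width: 47.5
finger_force: 30.0
```

```bash
cat > r.py <<'E'
from c import *
cv2.imwrite('pics/wr2.png',p[...,::-1]); np.save('C2.npy',C)
rect('base',(513,-41),(110,180),31,40); rect('f+',(511,29),(60,30),72,88); rect('f-',(517,-111),(60,30),72,88)
Q=C[...,2]; 
for n,c in(('obl',(511.1,-3.8)),('sq',(514.8,-71.7))):
    k=(np.abs(C[...,0]-c[0])<24)&(np.abs(C[...,1]-c[1])<20)
    V=(p.astype(int).sum(2)); th=(V[k].max()+V[k].min())/2; kk=k&(Q<60)
    # pixels whose ray meets z=35 within the hole: dark or deep
    kk=k&(Q<31); print(n,kk.sum(), C[k&(Q>25)&(Q<60)].mean(0).round(1) if k.any() else 0)
    if kk.sum()>10:
        f=210/np.tan(np.radians(m['vertical_fov'])/2); v,u=np.nonzero(kk)
        T=np.array(m['T_tool_cam']);R=Ro.from_euler('xyz',o['tcp_rot']).as_matrix()
        ray=np.stack([(u-m['cx'])/f,(v-m['cy'])/f,np.ones(len(u))],-1)@T[:3,:3].T@R.T; c0=R@T[:3,3]+o['tool_pos']
        X=c0+ray*((35.5-c0[2])/ray[:,2])[:,None]; r=cv2.minAreaRect(X[:,:2].astype(np.float32)); print(np.round(r[0],1),np.round(r[1],1),round(r[2],1))
E
python3 r.py
```

```text
10.2 [510.99292146 -49.44027678 181.49783042] [-3.14158832e+00  3.33140559e-05  1.62622682e+00]
base 25636 [ 5.117e+02 -3.000e-01  3.580e+01] rect [512.1 -10.6] [130.6 169.9] 3.16
f+ 2263 [509.9  29.4  80.5] rect [509.8  29.2] [70.1 15.5] 3.07
f- 0
obl 777 [511.   -3.8  35.4]
[511.7  -3.3] [32.2 15.8] 3.2
sq 439 [513.9 -61.8  35.5]
[515.  -67.7] [22.4 14.8] 3.2
```

View pics/wr2.png

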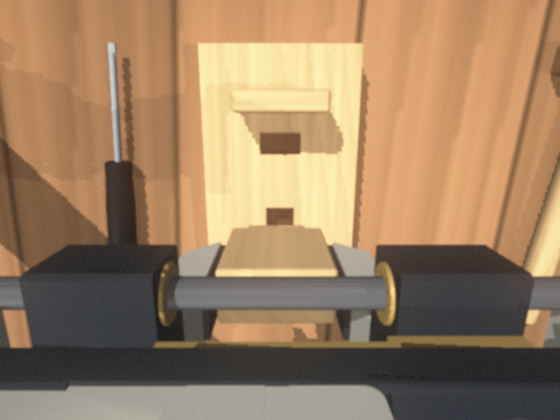

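The oblong hole is at (280,143), the square one is partly hidden at (280,215), and the held post's top is at (277,250). I measure the held post in the same frame, which cancels the calibration error.

```bash
python3 - <<'E'
import numpy as np,cv2
C=np.load('C2.npy').reshape(-1,3); tp=np.array([510.99,-49.44,181.5]); yaw=1.6262
q=C-tp; x=np.array([np.cos(yaw),np.sin(yaw)]); y=np.array([np.sin(yaw),-np.cos(yaw)])
t=np.c_[q[:,:2]@x,q[:,:2]@y,q[:,2]]
k=(abs(t[:,0])<30)&(abs(t[:,1])<40)&(t[:,2]>26)&(t[:,2]<40)
print(k.sum(),np.percentile(t[k],[1,50,99],axis=0).round(1))
E
python3 mv.py 511.6 -3.8 100 1.6254
```

```text
4108 [[-11.1 -36.1  26.3]
 [ 10.5   0.3  32.3]
 [ 12.7  36.5  37.9]]
t 10.25 [511.  -49.6 181.5] [-3.1416e+00  1.0000e-04  1.6260e+00]
[511.6     -3.8    100.       1.6254] -> [ 2.285e-01  1.580e-02  4.075e-01 -0.000e+00  1.000e-04  6.000e-04]
```

Emit:
send_rows([
  {"x":0.1,"y":0.01,"z":0,"ax":0,"ay":0,"az":0,"jaw":-1},
  {"x":0.2275,"y":0.0158,"z":0,"ax":0,"ay":0,"az":0,"jaw":-1},
  {"x":0.2275,"y":0.0158,"z":0.15,"ax":0,"ay":0,"az":0,"jaw":-1},
  {"x":0.2275,"y":0.0158,"z":0.3,"ax":0,"ay":0,"az":0,"jaw":-1},
  {"x":0.2275,"y":0.0158,"z":0.45,"ax":0,"ay":0,"az":0,"jaw":-1},
  {"x":0.2275,"y":0.0158,"z":0.47,"ax":0,"ay":0,"az":0,"jaw":-1},
  {"x":0.2275,"y":0.0158,"z":0.49,"ax":0,"ay":0,"az":0,"jaw":-1},
  {"x":0.2275,"y":0.0158,"z":0.51,"ax":0,"ay":0,"az":0,"jaw":-1},
  {"x":0.2275,"y":0.0158,"z":0.53,"ax":0,"ay":0,"az":0,"jaw":-1},
  {"x":0.2275,"y":0.0158,"z":0.53,"ax":0,"ay":0,"az":0,"jaw":-1},
])

```text
time: 11.5
tool_pos: [511.6, -4.6, 75.6]
tcp_rot: [3.142, 0.0, 1.625]
contact_force: [0.8, -0.5, -1.3]
grip_width: 47.8
finger_force: 30.0
```

```bash
python3 mv.py 511.6 -4.1 57.5 1.6254
```

```text
t 11.5 [511.6  -4.6  75.6] [3.1415e+00 1.0000e-04 1.6250e+00]
[511.6     -4.1     57.5      1.6254] -> [ 0.0023  0.0003  0.0904  0.0001  0.0001 -0.0003]
```

Emit:
send_rows([
  {"x":0.0015,"y":0,"z":0.015,"ax":0,"ay":0,"az":0,"jaw":-1},
  {"x":0.0015,"y":0,"z":0.03,"ax":0,"ay":0,"az":0,"jaw":-1},
  {"x":0.0015,"y":0,"z":0.045,"ax":0,"ay":0,"az":0,"jaw":-1},
  {"x":0.0015,"y":0,"z":0.06,"ax":0,"ay":0,"az":0,"jaw":-1},
  {"x":0.0015,"y":0,"z":0.075,"ax":0,"ay":0,"az":0,"jaw":-1},
  {"x":0.0015,"y":0,"z":0.085,"ax":0,"ay":0,"az":0,"jaw":-1},
  {"x":0.0015,"y":0,"z":0.09,"ax":0,"ay":0,"az":0,"jaw":-1},
  {"x":0.0015,"y":0,"z":0.09,"ax":0,"ay":0,"az":0,"jaw":-1},
  {"x":0.0015,"y":0,"z":0.09,"ax":0,"ay":0,"az":0,"jaw":-1},
  {"x":0.0015,"y":0,"z":0.09,"ax":0,"ay":0,"az":0,"jaw":-1},
])

```text
time: 12.75
tool_pos: [511.5, -4.3, 58.1]
tcp_rot: [3.141, 0.0, 1.625]
contact_force: [-3.4, -0.3, 5.5]
grip_width: 47.6
finger_force: 30.0
```

Emit:
send_rows([
  {"x":0,"y":0,"z":0.002,"ax":0,"ay":0,"az":0,"jaw":0.5},
  {"x":0,"y":0,"z":0.002,"ax":0,"ay":0,"az":0,"jaw":0.8},
  {"x":0,"y":0,"z":0.002,"ax":0,"ay":0,"az":0,"jaw":0.8},
  {"x":0,"y":0,"z":0,"ax":0,"ay":0,"az":0,"jaw":0.8},
  {"x":0,"y":0,"z":-0.1,"ax":0,"ay":0,"az":0,"jaw":0.8},
  {"x":0,"y":0,"z":-0.3,"ax":0,"ay":0,"az":0,"jaw":0.8},
  {"x":0.2,"y":0,"z":-0.45,"ax":0,"ay":0,"az":0,"jaw":0.8},
  {"x":0.45,"y":-0.05,"z":-0.5,"ax":0,"ay":0,"az":0,"jaw":0.8},
  {"x":0.7,"y":-0.1,"z":-0.5,"ax":0,"ay":0,"az":0,"jaw":0.8},
  {"x":0.95,"y":-0.15,"z":-0.5,"ax":0,"ay":0,"az":0,"jaw":0.8},
])

```text
time: 14.0
tool_pos: [470.9, 185.3, 157.8]
tcp_rot: [3.141, -0.0, 1.625]
contact_force: [1.1, 0.4, -0.0]
grip_width: 82.6
finger_force: 0.0
```

```bash
python3 mv.py 461.8 320.5 101 1.677
```

```text
t 14.0 [470.9 185.3 157.8] [ 3.1408 -0.      1.6247]
[461.8   320.5   101.      1.677] -> [ 0.6776 -0.0091  0.2841  0.0008 -0.     -0.0499]
```

Emit:
send_rows([
  {"x":0.3,"y":-0.005,"z":0.1,"ax":0,"ay":0,"az":-0.03,"jaw":0.8},
  {"x":0.6,"y":-0.009,"z":0.2,"ax":0,"ay":0,"az":-0.05,"jaw":0.8},
  {"x":0.677,"y":-0.009,"z":0.25,"ax":0,"ay":0,"az":-0.05,"jaw":0.8},
  {"x":0.677,"y":-0.009,"z":0.25,"ax":0,"ay":0,"az":-0.05,"jaw":0.8},
  {"x":0.677,"y":-0.009,"z":0.4,"ax":0,"ay":0,"az":-0.05,"jaw":0.8},
  {"x":0.677,"y":-0.009,"z":0.574,"ax":0,"ay":0,"az":-0.05,"jaw":0.8},
  {"x":0.677,"y":-0.009,"z":0.574,"ax":0,"ay":0,"az":-0.05,"jaw":0.8},
  {"x":0.677,"y":-0.009,"z":0.574,"ax":0,"ay":0,"az":-0.05,"jaw":-1},
  {"x":0.677,"y":-0.009,"z":0.574,"ax":0,"ay":0,"az":-0.05,"jaw":-1},
  {"x":0.677,"y":-0.009,"z":0.574,"ax":0,"ay":0,"az":-0.05,"jaw":-1},
])

```text
time: 15.25
tool_pos: [462.8, 319.1, 43.8]
tcp_rot: [3.14, -0.001, 1.677]
contact_force: [0.2, -0.4, 0.1]
grip_width: 57.2
finger_force: 0.0
```

```bash
python3 mv.py 461.8 320.5 43 1.677 515.3 -71.7 170 1.6254
```

```text
t 15.25 [462.8 319.1  43.8] [ 3.1397e+00 -6.0000e-04  1.6773e+00]
[461.8   320.5    43.      1.677] -> [ 0.0075 -0.0041  0.0042  0.0018 -0.0006  0.0003]
[515.3    -71.7    170.       1.6254] -> [-1.9705e+00  5.4500e-02 -6.3180e-01  1.8000e-03 -6.0000e-04  4.9600e-02]
```

Emit:
send_rows([
  {"x":0.006,"y":-0.003,"z":0.004,"ax":0,"ay":0,"az":0,"jaw":-1},
  {"x":0.006,"y":-0.003,"z":0.004,"ax":0,"ay":0,"az":0,"jaw":-1},
  {"x":0.006,"y":-0.003,"z":0.004,"ax":0,"ay":0,"az":0,"jaw":-1},
  {"x":0.006,"y":-0.003,"z":0.004,"ax":0,"ay":0,"az":0,"jaw":-1},
  {"x":0.006,"y":-0.003,"z":-0.2,"ax":0,"ay":0,"az":0,"jaw":-1},
  {"x":0.006,"y":0,"z":-0.45,"ax":0,"ay":0,"az":0,"jaw":-1},
  {"x":-0.15,"y":0.01,"z":-0.63,"ax":0,"ay":0,"az":0.01,"jaw":-1},
  {"x":-0.35,"y":0.02,"z":-0.63,"ax":0,"ay":0,"az":0.03,"jaw":-1},
  {"x":-0.6,"y":0.04,"z":-0.63,"ax":0,"ay":0,"az":0.0496,"jaw":-1},
  {"x":-0.85,"y":0.05,"z":-0.63,"ax":0,"ay":0,"az":0.0496,"jaw":-1},
])

```text
time: 16.5
tool_pos: [490.3, 149.6, 168.7]
tcp_rot: [3.141, 0.0, 1.626]
contact_force: [-0.1, 0.2, -0.1]
grip_width: 36.0
finger_force: 30.0
```

```bash
python3 mv.py 515.3 -71.7 170 1.6254
```

```text
t 16.5 [490.3 149.6 168.7] [3.1412e+00 2.0000e-04 1.6258e+00]
[515.3    -71.7    170.       1.6254] -> [-1.1115e+00  6.3800e-02 -6.0000e-03  4.0000e-04  2.0000e-04  4.0000e-04]
```

Emit:
send_rows([
  {"x":-0.15,"y":0.01,"z":0,"ax":0,"ay":0,"az":0,"jaw":-1},
  {"x":-0.35,"y":0.02,"z":0,"ax":0,"ay":0,"az":0,"jaw":-1},
  {"x":-0.6,"y":0.03,"z":0,"ax":0,"ay":0,"az":0,"jaw":-1},
  {"x":-0.8,"y":0.05,"z":0,"ax":0,"ay":0,"az":0,"jaw":-1},
  {"x":-1,"y":0.06,"z":0,"ax":0,"ay":0,"az":0,"jaw":-1},
  {"x":-1,"y":0.06,"z":0,"ax":0,"ay":0,"az":0,"jaw":-1},
  {"x":-1,"y":0.06,"z":0,"ax":0,"ay":0,"az":0,"jaw":-1},
  {"x":-1,"y":0.06,"z":0,"ax":0,"ay":0,"az":0,"jaw":-1},
  {"x":-1,"y":0.06,"z":0,"ax":0,"ay":0,"az":0,"jaw":-1},
  {"x":-1,"y":0.06,"z":0,"ax":0,"ay":0,"az":0,"jaw":-1},
])

```text
time: 17.75
tool_pos: [513.1, -47.5, 168.8]
tcp_rot: [3.141, 0.0, 1.626]
contact_force: [0.6, 0.8, -0.2]
grip_width: 35.8
finger_force: 30.0
```

```bash
cat > s.py <<'E'
from c import *
tp=np.array(o['tool_pos']); yaw=o['tcp_rot'][2]
q=C.reshape(-1,3)-tp; x=np.array([np.cos(yaw),np.sin(yaw)]); y=np.array([np.sin(yaw),-np.cos(yaw)])
t=np.c_[q[:,:2]@x,q[:,:2]@y,q[:,2]]
k=(abs(t[:,0])<30)&(abs(t[:,1])<15)&(t[:,2]>28)&(t[:,2]<36)
print('held x,y,z pct',k.sum(),np.percentile(t[k],[1,5,50,95,99],axis=0).round(1).tolist())
rect('f+',(510,29),(60,18),72,85); rect('postO',(511.6,-3.8),(40,22),86,96)
E
python3 s.py;  python3 mv.py 515.3 -71.7 80 1.6254
```

```text
17.75 [513.12556977 -47.50667402 168.76479646] [3.14147723e+00 8.67558992e-05 1.62646870e+00]
held x,y,z pct 4094 [[-16.6, -14.7, 28.7], [-15.3, -13.5, 30.6], [10.2, -0.1, 33.7], [18.5, 13.5, 34.7], [18.8, 14.7, 35.2]]
f+ 2566 [509.8  29.5  80.4] rect [510.   29.6] [69.9 15.6] 3.2
postO 2637 [511.6  -3.7  90.6] rect [511.6  -4.1] [48.  23.8] 3.09
t 17.8 [513.1 -47.6 168.8] [3.1415e+00 1.0000e-04 1.6262e+00]
[515.3    -71.7     80.       1.6254] -> [-1.207e-01  4.200e-03  4.438e-01  1.000e-04  1.000e-04  8.000e-04]
```

Emit:
send_rows([
  {"x":-0.06,"y":0.004,"z":0,"ax":0,"ay":0,"az":0,"jaw":-1},
  {"x":-0.123,"y":0.0042,"z":0,"ax":0,"ay":0,"az":0,"jaw":-1},
  {"x":-0.123,"y":0.0042,"z":0.15,"ax":0,"ay":0,"az":0,"jaw":-1},
  {"x":-0.123,"y":0.0042,"z":0.3,"ax":0,"ay":0,"az":0,"jaw":-1},
  {"x":-0.123,"y":0.0042,"z":0.4,"ax":0,"ay":0,"az":0,"jaw":-1},
  {"x":-0.123,"y":0.0042,"z":0.42,"ax":0,"ay":0,"az":0,"jaw":-1},
  {"x":-0.123,"y":0.0042,"z":0.44,"ax":0,"ay":0,"az":0,"jaw":-1},
  {"x":-0.123,"y":0.0042,"z":0.455,"ax":0,"ay":0,"az":0,"jaw":-1},
  {"x":-0.123,"y":0.0042,"z":0.47,"ax":0,"ay":0,"az":0,"jaw":-1},
  {"x":-0.123,"y":0.0042,"z":0.47,"ax":0,"ay":0,"az":0,"jaw":-1},
])

```text
time: 19.05
tool_pos: [515.3, -72.6, 74.8]
tcp_rot: [3.141, 0.0, 1.626]
contact_force: [0.7, 0.4, -0.4]
grip_width: 36.0
finger_force: 30.0
```

```bash
python3 mv.py 515.3 -72.2 57 1.6254
```

```text
t 19.05 [515.3 -72.6  74.8] [3.1414e+00 1.0000e-04 1.6256e+00]
[515.3    -72.2     57.       1.6254] -> [0.0018 0.     0.089  0.0002 0.0001 0.0002]
```

Emit:
send_rows([
  {"x":0.0015,"y":0,"z":0.015,"ax":0,"ay":0,"az":0,"jaw":-1},
  {"x":0.0015,"y":0,"z":0.03,"ax":0,"ay":0,"az":0,"jaw":-1},
  {"x":0.0015,"y":0,"z":0.045,"ax":0,"ay":0,"az":0,"jaw":-1},
  {"x":0.0015,"y":0,"z":0.06,"ax":0,"ay":0,"az":0,"jaw":-1},
  {"x":0.0015,"y":0,"z":0.075,"ax":0,"ay":0,"az":0,"jaw":-1},
  {"x":0.0015,"y":0,"z":0.083,"ax":0,"ay":0,"az":0,"jaw":-1},
  {"x":0.0015,"y":0,"z":0.087,"ax":0,"ay":0,"az":0,"jaw":-1},
  {"x":0.0015,"y":0,"z":0.087,"ax":0,"ay":0,"az":0,"jaw":-1},
  {"x":0.0015,"y":0,"z":0.087,"ax":0,"ay":0,"az":0,"jaw":-1},
  {"x":0.0015,"y":0,"z":0.087,"ax":0,"ay":0,"az":0,"jaw":-1},
])

```text
time: 20.3
tool_pos: [515.3, -72.3, 57.4]
tcp_rot: [3.141, 0.0, 1.625]
contact_force: [-0.7, -0.6, 0.0]
grip_width: 35.8
finger_force: 30.0
```

Emit:
send_rows([
  {"x":0,"y":0,"z":0.004,"ax":0,"ay":0,"az":0,"jaw":-1},
  {"x":0,"y":0,"z":0.007,"ax":0,"ay":0,"az":0,"jaw":-1},
  {"x":0,"y":0,"z":0.007,"ax":0,"ay":0,"az":0,"jaw":0.5},
  {"x":0,"y":0,"z":0.007,"ax":0,"ay":0,"az":0,"jaw":0.5},
  {"x":0,"y":0,"z":0.003,"ax":0,"ay":0,"az":0,"jaw":0.5},
  {"x":0,"y":0,"z":-0.1,"ax":0,"ay":0,"az":0,"jaw":0.5},
  {"x":0,"y":0,"z":-0.35,"ax":0,"ay":0,"az":0,"jaw":0.5},
  {"x":0,"y":0,"z":-0.65,"ax":0,"ay":0,"az":0.1,"jaw":0.5},
  {"x":-0.2,"y":-0.1,"z":-0.9,"ax":0,"ay":0,"az":0.3,"jaw":0.3},
  {"x":-0.45,"y":-0.15,"z":-1,"ax":0,"ay":0,"az":0.5,"jaw":0.1},
])

```text
time: 21.55
tool_pos: [490.5, -164.1, 260.4]
tcp_rot: [3.137, 0.0, 1.142]
contact_force: [1.0, -0.6, 1.0]
grip_width: 54.4
finger_force: 0.0
```

```bash
python3 mv.py 450 -260 310 .237
```

```text
t 21.55 [ 490.5 -164.1  260.4] [3.1372 0.     1.1423]
[ 4.50e+02 -2.60e+02  3.10e+02  2.37e-01] -> [-0.5205  0.016  -0.2477  0.0039 -0.0019  0.8645]
```

Emit:
send_rows([
  {"x":-0.15,"y":0,"z":-0.15,"ax":0,"ay":0,"az":0.15,"jaw":0},
  {"x":-0.3,"y":0.01,"z":-0.25,"ax":0,"ay":0,"az":0.3,"jaw":0},
  {"x":-0.45,"y":0.02,"z":-0.25,"ax":0,"ay":0,"az":0.45,"jaw":0},
  {"x":-0.54,"y":0.02,"z":-0.25,"ax":0,"ay":0,"az":0.6,"jaw":0},
  {"x":-0.54,"y":0.02,"z":-0.25,"ax":0,"ay":0,"az":0.75,"jaw":0},
  {"x":-0.54,"y":0.02,"z":-0.25,"ax":0,"ay":0,"az":0.8645,"jaw":0},
  {"x":-0.54,"y":0.02,"z":-0.25,"ax":0,"ay":0,"az":0.8645,"jaw":0},
  {"x":-0.54,"y":0.02,"z":-0.25,"ax":0,"ay":0,"az":0.8645,"jaw":0},
  {"x":-0.54,"y":0.02,"z":-0.25,"ax":0,"ay":0,"az":0.8645,"jaw":0},
  {"x":-0.54,"y":0.02,"z":-0.25,"ax":0,"ay":0,"az":0.8645,"jaw":0},
])

```text
time: 22.8
tool_pos: [449.4, -263.8, 307.3]
tcp_rot: [3.141, -0.0, 0.241]
contact_force: [-0.7, 0.4, 0.3]
grip_width: 46.0
finger_force: 0.0
```

```bash
cat > e.py <<'E'
from c import *
cv2.imwrite('pics/wr3.png',p[...,::-1]); np.save('C3.npy',C)
rect('b1',(474,-286),(80,20),154,166); rect('b2',(492,-355),(80,22),154,166)
rect('sqpost',(515.3,-71.7),(40,26),86,96); rect('f-',(517.5,-110.5),(60,18),72,85)
E
python3 e.py
```

```text
22.8 [ 449.39385493 -263.75924309  307.33372604] [ 3.14146924e+00 -2.79609924e-05  2.41275319e-01]
b1 1344 [ 474.1 -286.7  160. ] rect [ 471.3 -287.5] [114.    9.1] 13.63
b2 1710 [ 490.9 -355.9  160.1] rect [ 488.3 -357.6] [119.3  10.2] 13.81
sqpost 1438 [515.4 -73.3  90.5] rect [515.1 -72.6] [35.9 36.4] 3.12
f- 1237 [ 517.8 -112.    79.9] rect [ 517.1 -110.8] [70.  16.9] 2.83
```

View pics/wr3.png

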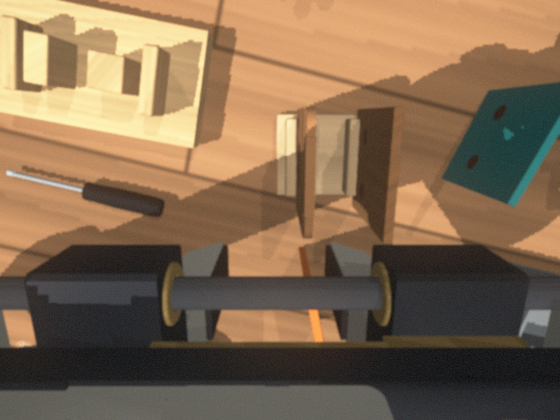

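The view shows both posts seated (tops 90.5), the round board's top at (308,170), the square board's at (380,170), and the slots clear.

```bash
python3 mv.py 471.3 -287.5 185 .2385 471.3 -287.5 130 .2385
```

```text
t 22.85 [ 449.4 -263.8  307.3] [ 3.1415 -0.      0.2411]
[ 4.713e+02 -2.875e+02  1.850e+02  2.385e-01] -> [ 7.810e-02  1.413e-01  6.117e-01  1.000e-04 -0.000e+00  2.500e-03]
[ 4.713e+02 -2.875e+02  1.300e+02  2.385e-01] -> [ 7.810e-02  1.413e-01  8.867e-01  1.000e-04 -0.000e+00  2.500e-03]
```

Emit:
send_rows([
  {"x":0.05,"y":0.1,"z":0.2,"ax":0,"ay":0,"az":0.0025,"jaw":-0.3},
  {"x":0.0781,"y":0.1413,"z":0.4,"ax":0,"ay":0,"az":0.0025,"jaw":-0.3},
  {"x":0.0781,"y":0.1413,"z":0.58,"ax":0,"ay":0,"az":0.0025,"jaw":-0.3},
  {"x":0.0781,"y":0.1413,"z":0.6,"ax":0,"ay":0,"az":0.0025,"jaw":-0.3},
  {"x":0.0781,"y":0.1413,"z":0.75,"ax":0,"ay":0,"az":0.0025,"jaw":-0.3},
  {"x":0.0781,"y":0.1413,"z":0.8867,"ax":0,"ay":0,"az":0.0025,"jaw":-0.3},
  {"x":0.0781,"y":0.1413,"z":0.8867,"ax":0,"ay":0,"az":0.0025,"jaw":-0.3},
  {"x":0.0781,"y":0.1413,"z":0.8867,"ax":0,"ay":0,"az":0.0025,"jaw":-1},
  {"x":0.0781,"y":0.1413,"z":0.8867,"ax":0,"ay":0,"az":0.0025,"jaw":-1},
  {"x":0.0781,"y":0.1413,"z":0.8867,"ax":0,"ay":0,"az":0.0025,"jaw":-1},
])

```text
time: 24.1
tool_pos: [471.7, -288.0, 131.2]
tcp_rot: [3.14, -0.001, 0.238]
contact_force: [-0.2, -0.1, 3.8]
grip_width: 8.6
finger_force: 30.0
```

```bash
python3 mv.py 471.3 -287.5 130 .2385
```

```text
t 24.1 [ 471.7 -288.   131.2] [ 3.1397e+00 -1.3000e-03  2.3790e-01]
[ 4.713e+02 -2.875e+02  1.300e+02  2.385e-01] -> [-0.0016 -0.0028  0.0058  0.0018 -0.0012 -0.0006]
```

Emit:
send_rows([
  {"x":0,"y":0,"z":-0.05,"ax":0,"ay":0,"az":0,"jaw":-1},
  {"x":0,"y":0,"z":-0.15,"ax":0,"ay":0,"az":0,"jaw":-1},
  {"x":0,"y":0,"z":-0.28,"ax":0,"ay":0,"az":0,"jaw":-1},
  {"x":0,"y":0,"z":-0.42,"ax":0,"ay":0,"az":0,"jaw":-1},
  {"x":0,"y":-0.05,"z":-0.55,"ax":0,"ay":0,"az":0,"jaw":-1},
  {"x":0.05,"y":-0.15,"z":-0.6,"ax":0,"ay":0,"az":0.03,"jaw":-1},
  {"x":0.1,"y":-0.3,"z":-0.6,"ax":0,"ay":0,"az":0.06,"jaw":-1},
  {"x":0.15,"y":-0.45,"z":-0.6,"ax":0,"ay":0,"az":0.1,"jaw":-1},
  {"x":0.2,"y":-0.6,"z":-0.6,"ax":0,"ay":0,"az":0.14,"jaw":-1},
  {"x":0.25,"y":-0.75,"z":-0.6,"ax":0,"ay":0,"az":0.1757,"jaw":-1},
])

```text
time: 25.35
tool_pos: [484.4, -128.9, 250.6]
tcp_rot: [3.141, -0.0, 0.052]
contact_force: [0.0, 0.8, -0.9]
grip_width: 8.7
finger_force: 30.0
```

```bash
python3 mv.py 510.6 14.7 250 .0546
```

```text
t 25.35 [ 484.4 -128.9  250.6] [ 3.1414e+00 -3.0000e-04  5.2400e-02]
[5.106e+02 1.470e+01 2.500e+02 5.460e-02] -> [ 1.685e-01 -7.104e-01  3.000e-03  2.000e-04 -3.000e-04 -2.100e-03]
```

Emit:
send_rows([
  {"x":0.03,"y":-0.1,"z":0,"ax":0,"ay":0,"az":0,"jaw":-1},
  {"x":0.06,"y":-0.25,"z":0,"ax":0,"ay":0,"az":0,"jaw":-1},
  {"x":0.1,"y":-0.4,"z":0,"ax":0,"ay":0,"az":0,"jaw":-1},
  {"x":0.13,"y":-0.55,"z":0,"ax":0,"ay":0,"az":0,"jaw":-1},
  {"x":0.16,"y":-0.66,"z":0,"ax":0,"ay":0,"az":-0.002,"jaw":-1},
  {"x":0.1685,"y":-0.7104,"z":0,"ax":0,"ay":0,"az":-0.002,"jaw":-1},
  {"x":0.1685,"y":-0.7104,"z":0,"ax":0,"ay":0,"az":-0.002,"jaw":-1},
  {"x":0.1685,"y":-0.7104,"z":0,"ax":0,"ay":0,"az":-0.002,"jaw":-1},
  {"x":0.1685,"y":-0.7104,"z":0,"ax":0,"ay":0,"az":-0.002,"jaw":-1},
  {"x":0.1685,"y":-0.7104,"z":0,"ax":0,"ay":0,"az":-0.002,"jaw":-1},
])

```text
time: 26.6
tool_pos: [510.5, 13.1, 250.0]
tcp_rot: [3.141, 0.0, 0.055]
contact_force: [0.8, -0.0, -1.1]
grip_width: 8.9
finger_force: 30.0
```

```bash
cat > k.py <<'E'
from c import *
cv2.imwrite('pics/wr4.png',p[...,::-1]); tp=np.array(o['tool_pos']); yaw=o['tcp_rot'][2]
q=C.reshape(-1,3)-tp; x=np.array([np.cos(yaw),np.sin(yaw)]); y=np.array([np.sin(yaw),-np.cos(yaw)])
t=np.c_[q[:,:2]@x,q[:,:2]@y,q[:,2]]
k=(t[:,0]>14)&(t[:,0]<75)&(abs(t[:,1])<12)&(t[:,2]>-125)&(t[:,2]<40)
print('held',k.sum(),np.percentile(t[k],[1,50,99],axis=0).round(1).tolist())
for a,b in((-110,-80),(-80,-50),(-50,-20),(-20,10),(10,26),(26,34)):
    s=t[k&(t[:,2]>a)&(t[:,2]<b)]
    if len(s)>8: print(a,b,len(s),'xmax',np.percentile(s[:,0],[50,98]).round(1),'y',np.percentile(s[:,1],[2,50,98]).round(1))
rect('f+',(510,29.3),(60,14),72,85); rect('postO',(511.6,-4),(40,19),86,96);rect('sqpost',(515.3,-72),(40,26),86,96); rect('f-',(517.5,-110.5),(60,18),72,85); rect('base',(513,-41),(110,180),31,40)
E
python3 k.py; python3 mv.py 510.6 14.7 165 .0546
```

```text
26.6 [510.46199497  13.14606997 249.96376218] [3.14142140e+00 8.68192870e-05 5.50953722e-02]
held 2942 [[14.5, -5.3, -59.8], [38.7, -0.8, 28.9], [59.3, 3.4, 30.7]]
-110 -80 14 xmax [59.1 59.2] y [-5.1 -0.8  3.4]
-80 -50 29 xmax [59.2 59.3] y [-5.1 -1.2  3.1]
-50 -20 51 xmax [59.3 59.3] y [-5.1 -1.2  3.3]
-20 10 79 xmax [59.3 59.4] y [-5.1 -0.7  3.3]
10 26 466 xmax [56.1 59.3] y [-5.  -1.1  3.3]
26 34 2303 xmax [33.4 52.1] y [-5.3 -0.8  3.4]
f+ 985 [511.4  30.9  80.5] rect [509.6  30.9] [69.4 13.2] 3.2
postO 1116 [512.7  -6.1  90.6] rect [511.6  -6.3] [47.8 19.5] 3.67
sqpost 1541 [515.7 -71.2  90.6] rect [515.3 -71.9] [36.  36.5] 3.52
f- 1371 [ 518.3 -108.5   79.8] rect [ 517.1 -110.1] [69.5 16.6] 3.15
base 17359 [520.7 -40.2  35.8] rect [513.  -40.7] [129.5 230.6] 3.16
t 26.65 [510.5  13.3 250. ] [3.1415 0.     0.0553]
[5.106e+02 1.470e+01 1.650e+02 5.460e-02] -> [ 1.000e-03 -7.100e-03  4.249e-01  1.000e-04  0.000e+00  7.000e-04]
```

View pics/wr4.png

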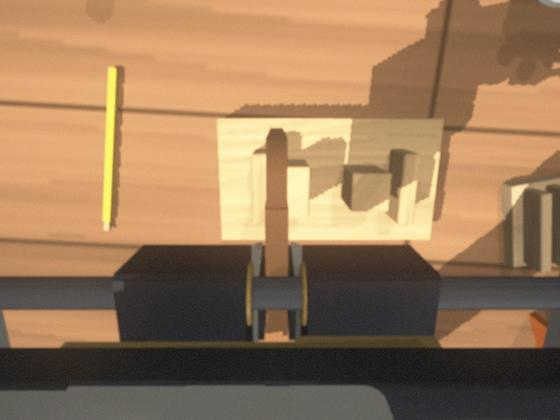

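The board hangs straight, its front end at (277,130), and the fence, post and empty slot lie beneath it. I make small corrections and lower to just above the slot.

Emit:
send_rows([
  {"x":0.004,"y":-0.003,"z":0.1,"ax":0,"ay":0,"az":0,"jaw":-1},
  {"x":0.004,"y":-0.003,"z":0.19,"ax":0,"ay":0,"az":0,"jaw":-1},
  {"x":0.004,"y":-0.003,"z":0.22,"ax":0,"ay":0,"az":0,"jaw":-1},
  {"x":0.004,"y":-0.003,"z":0.22,"ax":0,"ay":0,"az":0,"jaw":-1},
  {"x":0.004,"y":-0.003,"z":0.22,"ax":0,"ay":0,"az":0,"jaw":-1},
  {"x":0.004,"y":-0.003,"z":0.22,"ax":0,"ay":0,"az":0,"jaw":-1},
  {"x":0.004,"y":-0.003,"z":0.22,"ax":0,"ay":0,"az":0,"jaw":-1},
  {"x":0.004,"y":-0.003,"z":0.22,"ax":0,"ay":0,"az":0,"jaw":-1},
  {"x":0.004,"y":-0.003,"z":0.22,"ax":0,"ay":0,"az":0,"jaw":-1},
  {"x":0.004,"y":-0.003,"z":0.22,"ax":0,"ay":0,"az":0,"jaw":-1},
])

```text
time: 27.9
tool_pos: [511.3, 14.3, 206.0]
tcp_rot: [3.141, -0.0, 0.056]
contact_force: [-0.6, -0.6, -0.7]
grip_width: 8.7
finger_force: 30.0
```

```bash
python3 k.py; python3 mv.py 511.4 14.1 148 .0548
```

```text
27.9 [511.26045914  14.32580558 205.96799539] [ 3.14149921e+00 -8.47225185e-06  5.60089552e-02]
held 3044 [[14.5, -5.5, -123.6], [37.8, -0.8, 28.8], [59.3, 9.8, 30.6]]
-110 -80 14 xmax [59.1 59.2] y [-5.1 -0.8  3.4]
-80 -50 29 xmax [59.2 59.3] y [-5.2 -1.2  3.1]
-50 -20 51 xmax [59.3 59.3] y [-5.2 -1.2  3.4]
-20 10 80 xmax [59.3 59.4] y [-5.1 -0.9  3.3]
10 26 474 xmax [56.  59.2] y [-4.9 -1.1  3.3]
26 34 2297 xmax [33.4 51.9] y [-5.3 -0.8  3.4]
f+ 1295 [512.1  31.   80.4] rect [509.8  31.1] [69.2 13.2] 2.76
postO 1625 [512.9  -4.9  90.6] rect [511.7  -5.1] [47.9 22.3] 3.68
sqpost 2021 [516.  -71.   90.6] rect [515.5 -71.9] [35.9 36.8] 2.96
f- 1811 [ 519.  -108.2   79.7] rect [ 517.7 -109.6] [69.1 16.6] 3.08
base 19526 [528.2 -39.4  35.8] rect [513.5 -40.6] [129.  230.7] 2.96
t 27.95 [511.3  14.3 205.9] [3.1415 0.     0.0559]
[5.114e+02 1.410e+01 1.480e+02 5.480e-02] -> [6.000e-04 1.200e-03 2.897e-01 1.000e-04 0.000e+00 1.100e-03]
```

Emit:
send_rows([
  {"x":0,"y":0.0013,"z":0.03,"ax":0,"ay":0,"az":0.001,"jaw":-1},
  {"x":0,"y":0.0013,"z":0.06,"ax":0,"ay":0,"az":0.001,"jaw":-1},
  {"x":0,"y":0.0013,"z":0.1,"ax":0,"ay":0,"az":0.001,"jaw":-1},
  {"x":0,"y":0.0013,"z":0.14,"ax":0,"ay":0,"az":0.001,"jaw":-1},
  {"x":0,"y":0.0013,"z":0.18,"ax":0,"ay":0,"az":0.001,"jaw":-1},
  {"x":0,"y":0.0013,"z":0.22,"ax":0,"ay":0,"az":0.001,"jaw":-1},
  {"x":0,"y":0.0013,"z":0.25,"ax":0,"ay":0,"az":0.001,"jaw":-1},
  {"x":0,"y":0.0013,"z":0.27,"ax":0,"ay":0,"az":0.001,"jaw":-1},
  {"x":0,"y":0.0013,"z":0.285,"ax":0,"ay":0,"az":0.001,"jaw":-1},
  {"x":0,"y":0.0013,"z":0.29,"ax":0,"ay":0,"az":0.001,"jaw":-1},
])

```text
time: 29.2
tool_pos: [511.3, 14.1, 147.9]
tcp_rot: [3.142, -0.0, 0.055]
contact_force: [-0.6, 0.3, -0.7]
grip_width: 8.5
finger_force: 30.0
```

```bash
python3 mv.py 511.4 14.1 145.5 .0548
```

```text
t 29.2 [511.3  14.1 147.9] [ 3.1415 -0.      0.055 ]
[5.114e+02 1.410e+01 1.455e+02 5.480e-02] -> [ 0.0005 -0.0001  0.0119  0.0001 -0.      0.0001]
```

No contact yet. I lower the last ~2 mm and check the force.

Emit:
send_rows([
  {"x":0,"y":0,"z":0.004,"ax":0,"ay":0,"az":0,"jaw":-1},
  {"x":0,"y":0,"z":0.007,"ax":0,"ay":0,"az":0,"jaw":-1},
  {"x":0,"y":0,"z":0.01,"ax":0,"ay":0,"az":0,"jaw":-1},
  {"x":0,"y":0,"z":0.01,"ax":0,"ay":0,"az":0,"jaw":-1},
  {"x":0,"y":0,"z":0.01,"ax":0,"ay":0,"az":0,"jaw":-1},
  {"x":0,"y":0,"z":0.01,"ax":0,"ay":0,"az":0,"jaw":-1},
  {"x":0,"y":0,"z":0.01,"ax":0,"ay":0,"az":0,"jaw":-1},
  {"x":0,"y":0,"z":0.01,"ax":0,"ay":0,"az":0,"jaw":-1},
  {"x":0,"y":0,"z":0.01,"ax":0,"ay":0,"az":0,"jaw":-1},
  {"x":0,"y":0,"z":0.01,"ax":0,"ay":0,"az":0,"jaw":-1},
])

```text
time: 30.45
tool_pos: [511.3, 14.0, 146.2]
tcp_rot: [3.141, -0.0, 0.055]
contact_force: [-1.5, 0.3, 5.4]
grip_width: 8.7
finger_force: 30.0
```

Emit:
send_rows([
  {"x":0,"y":0,"z":0.009,"ax":0,"ay":0,"az":0,"jaw":-0.7},
  {"x":0,"y":0,"z":0.009,"ax":0,"ay":0,"az":0,"jaw":-0.4},
  {"x":0,"y":0,"z":0.009,"ax":0,"ay":0,"az":0,"jaw":-0.3},
  {"x":0,"y":0,"z":0.009,"ax":0,"ay":0,"az":0,"jaw":-0.3},
  {"x":0,"y":0,"z":-0.05,"ax":0,"ay":0,"az":0,"jaw":-0.3},
  {"x":0,"y":0,"z":-0.2,"ax":0,"ay":0,"az":0,"jaw":-0.3},
  {"x":0,"y":0,"z":-0.45,"ax":0,"ay":0,"az":0,"jaw":-0.3},
  {"x":0,"y":0.1,"z":-0.6,"ax":0,"ay":0,"az":0,"jaw":-0.3},
  {"x":0,"y":0.35,"z":-0.7,"ax":0,"ay":0,"az":-0.05,"jaw":-0.3},
  {"x":-0.05,"y":0.6,"z":-0.7,"ax":0,"ay":0,"az":-0.1,"jaw":-0.3},
])

```text
time: 31.7
tool_pos: [508.9, -107.6, 288.8]
tcp_rot: [3.139, -0.005, 0.163]
contact_force: [0.2, 0.4, -0.2]
grip_width: 32.3
finger_force: 0.0
```

```bash
cat > l.py <<'E'
from c import *
rect('bd',(510.6,15),(75,20),168,182); rect('sqpost',(515.3,-72),(40,26),86,96); rect('postO',(511.6,-4),(40,26),86,96);rect('f+',(510,29.3),(60,18),72,85); rect('f-',(517.5,-110.5),(60,18),72,85)
E
python3 l.py; python3 mv.py 488.3 -357.6 200 .2385
```

```text
31.7 [ 508.88194766 -107.62338613  288.83276432] [ 3.13885231 -0.00465402  0.16278122]
bd 2127 [514.4  13.9 174.3] rect [510.8  14.8] [113.3  10.5] 3.21
sqpost 1257 [515.7 -72.2  90.6] rect [515.2 -72.1] [36.1 36. ] 2.87
postO 1398 [512.3  -2.4  90.6] rect [512.   -2.9] [79.2 27.5] 2.8
f+ 137 [552.   12.4  78.5] rect [551.2  12.3] [37.4  1.2] 3.11
f- 1009 [ 518.3 -110.3   80.4] rect [ 517.1 -110.4] [69.8 16. ] 3.16
t 31.75 [ 507.4 -113.2  287.6] [ 3.1363e+00 -1.2000e-03  1.6070e-01]
[ 4.883e+02 -3.576e+02  2.000e+02  2.385e-01] -> [-2.9040e-01  1.1887e+00  4.4410e-01  5.1000e-03 -1.0000e-03 -7.4300e-02]
```

Emit:
send_rows([
  {"x":-0.05,"y":0.25,"z":0,"ax":0,"ay":0,"az":-0.03,"jaw":-0.3},
  {"x":-0.1,"y":0.5,"z":0.1,"ax":0,"ay":0,"az":-0.07,"jaw":-0.3},
  {"x":-0.2,"y":0.75,"z":0.2,"ax":0,"ay":0,"az":-0.074,"jaw":-0.3},
  {"x":-0.29,"y":1,"z":0.3,"ax":0,"ay":0,"az":-0.074,"jaw":-0.3},
  {"x":-0.29,"y":1,"z":0.3,"ax":0,"ay":0,"az":-0.074,"jaw":-0.3},
  {"x":-0.29,"y":1,"z":0.3,"ax":0,"ay":0,"az":-0.074,"jaw":-0.3},
  {"x":-0.29,"y":1,"z":0.3,"ax":0,"ay":0,"az":-0.074,"jaw":-0.3},
  {"x":-0.29,"y":1,"z":0.3,"ax":0,"ay":0,"az":-0.074,"jaw":-0.3},
  {"x":-0.29,"y":1,"z":0.3,"ax":0,"ay":0,"az":-0.074,"jaw":-0.3},
  {"x":-0.29,"y":1,"z":0.3,"ax":0,"ay":0,"az":-0.074,"jaw":-0.3},
])

```text
time: 33.0
tool_pos: [482.6, -312.7, 226.2]
tcp_rot: [3.141, -0.0, 0.238]
contact_force: [0.1, 0.8, 0.4]
grip_width: 32.2
finger_force: 0.0
```

```bash
python3 - <<'E'
from c import *
rect('b2',(490,-356),(80,22),154,166)
E
python3 mv.py 488.3 -357.6 190 .2385 488.3 -357.6 130 .2385
```

```text
33.0 [ 482.58529382 -312.66214217  226.17573829] [ 3.14128897e+00 -1.65575350e-04  2.37649302e-01]
b2 1700 [ 512.7 -350.8  160.3] rect [ 510.6 -352. ] [74.   9.6] 13.58
t 33.05 [ 482.5 -312.8  226.1] [ 3.1414 -0.      0.2374]
[ 4.883e+02 -3.576e+02  1.900e+02  2.385e-01] -> [-2.450e-02  2.247e-01  1.804e-01  1.000e-04 -0.000e+00 -1.000e-03]
[ 4.883e+02 -3.576e+02  1.300e+02  2.385e-01] -> [-2.460e-02  2.247e-01  4.804e-01  1.000e-04 -0.000e+00 -1.000e-03]
```

Emit:
send_rows([
  {"x":-0.01,"y":0.12,"z":0.08,"ax":0,"ay":0,"az":0,"jaw":-0.3},
  {"x":-0.0246,"y":0.2247,"z":0.15,"ax":0,"ay":0,"az":-0.001,"jaw":-0.3},
  {"x":-0.0246,"y":0.2247,"z":0.18,"ax":0,"ay":0,"az":-0.001,"jaw":-0.3},
  {"x":-0.0246,"y":0.2247,"z":0.2,"ax":0,"ay":0,"az":-0.001,"jaw":-0.3},
  {"x":-0.0246,"y":0.2247,"z":0.35,"ax":0,"ay":0,"az":-0.001,"jaw":-0.3},
  {"x":-0.0246,"y":0.2247,"z":0.48,"ax":0,"ay":0,"az":-0.001,"jaw":-0.3},
  {"x":-0.0246,"y":0.2247,"z":0.48,"ax":0,"ay":0,"az":-0.001,"jaw":-0.3},
  {"x":-0.0246,"y":0.2247,"z":0.48,"ax":0,"ay":0,"az":-0.001,"jaw":-1},
  {"x":-0.0246,"y":0.2247,"z":0.48,"ax":0,"ay":0,"az":-0.001,"jaw":-1},
  {"x":-0.0246,"y":0.2247,"z":0.48,"ax":0,"ay":0,"az":-0.001,"jaw":-1},
])

```text
time: 34.3
tool_pos: [488.6, -358.1, 131.1]
tcp_rot: [3.14, -0.001, 0.238]
contact_force: [-0.1, -0.7, 2.5]
grip_width: 8.5
finger_force: 30.0
```

```bash
python3 mv.py 516.6 -97 250 .0548
```

```text
t 34.3 [ 488.6 -358.1  131.1] [ 3.1399e+00 -1.1000e-03  2.3820e-01]
[ 5.166e+02 -9.700e+01  2.500e+02  5.480e-02] -> [ 4.4480e-01 -1.2347e+00 -5.9610e-01  1.5000e-03 -1.2000e-03  1.7510e-01]
```

Emit:
send_rows([
  {"x":0,"y":0,"z":-0.05,"ax":0,"ay":0,"az":0,"jaw":-1},
  {"x":0,"y":0,"z":-0.15,"ax":0,"ay":0,"az":0,"jaw":-1},
  {"x":0,"y":0,"z":-0.28,"ax":0,"ay":0,"az":0,"jaw":-1},
  {"x":0,"y":0,"z":-0.42,"ax":0,"ay":0,"az":0,"jaw":-1},
  {"x":0,"y":-0.05,"z":-0.55,"ax":0,"ay":0,"az":0,"jaw":-1},
  {"x":0.05,"y":-0.15,"z":-0.6,"ax":0,"ay":0,"az":0.03,"jaw":-1},
  {"x":0.1,"y":-0.3,"z":-0.6,"ax":0,"ay":0,"az":0.06,"jaw":-1},
  {"x":0.15,"y":-0.45,"z":-0.6,"ax":0,"ay":0,"az":0.1,"jaw":-1},
  {"x":0.2,"y":-0.6,"z":-0.6,"ax":0,"ay":0,"az":0.14,"jaw":-1},
  {"x":0.25,"y":-0.75,"z":-0.6,"ax":0,"ay":0,"az":0.1757,"jaw":-1},
])

```text
time: 35.55
tool_pos: [501.4, -199.3, 250.8]
tcp_rot: [3.141, -0.001, 0.053]
contact_force: [1.0, 0.2, -1.1]
grip_width: 9.1
finger_force: 30.0
```

```bash
python3 mv.py 517.3 -96.8 250 .0548
```

```text
t 35.55 [ 501.4 -199.3  250.8] [ 3.1411e+00 -7.0000e-04  5.2800e-02]
[ 5.173e+02 -9.680e+01  2.500e+02  5.480e-02] -> [ 1.064e-01 -5.074e-01  3.600e-03  5.000e-04 -7.000e-04 -2.000e-03]
```

Emit:
send_rows([
  {"x":0.03,"y":-0.1,"z":0,"ax":0,"ay":0,"az":0,"jaw":-1},
  {"x":0.06,"y":-0.25,"z":0,"ax":0,"ay":0,"az":0,"jaw":-1},
  {"x":0.09,"y":-0.38,"z":0,"ax":0,"ay":0,"az":0,"jaw":-1},
  {"x":0.106,"y":-0.47,"z":0,"ax":0,"ay":0,"az":-0.002,"jaw":-1},
  {"x":0.106,"y":-0.507,"z":0.05,"ax":0,"ay":0,"az":-0.002,"jaw":-1},
  {"x":0.106,"y":-0.507,"z":0.13,"ax":0,"ay":0,"az":-0.002,"jaw":-1},
  {"x":0.106,"y":-0.507,"z":0.21,"ax":0,"ay":0,"az":-0.002,"jaw":-1},
  {"x":0.106,"y":-0.507,"z":0.21,"ax":0,"ay":0,"az":-0.002,"jaw":-1},
  {"x":0.106,"y":-0.507,"z":0.21,"ax":0,"ay":0,"az":-0.002,"jaw":-1},
  {"x":0.106,"y":-0.507,"z":0.21,"ax":0,"ay":0,"az":-0.002,"jaw":-1},
])

```text
time: 36.8
tool_pos: [517.4, -98.2, 208.6]
tcp_rot: [3.141, -0.001, 0.056]
contact_force: [-0.3, -0.2, -0.0]
grip_width: 8.6
finger_force: 30.0
```

```bash
python3 k.py; python3 mv.py 517.3 -96.8 148 .0548
```

```text
36.8 [517.36961221 -98.15419354 208.59572626] [ 3.14103110e+00 -1.12584919e-03  5.60047039e-02]
held 3084 [[14.5, -5.4, -81.4], [39.6, -1.1, 29.5], [59.7, 3.4, 30.9]]
-110 -80 24 xmax [59.6 59.6] y [-4.6 -0.8  3.1]
-80 -50 27 xmax [59.6 59.7] y [-4.8 -1.1  3.1]
-50 -20 32 xmax [59.6 59.7] y [-4.9 -0.9  2.8]
-20 10 72 xmax [59.7 59.7] y [-4.8 -0.9  3. ]
10 26 58 xmax [59.7 59.7] y [-4.9 -1.   3. ]
26 34 2860 xmax [38.1 58.9] y [-5.3 -1.2  3.3]
f+ 0
postO 2224 [513.1  -2.1  90.6] rect [514.4  -2.6] [76.  27.8] 3.35
sqpost 1849 [516.  -71.   90.6] rect [515.4 -70.7] [35.7 34. ] 3.16
f- 1048 [ 519.5 -112.6   80.5] rect [ 517.8 -113.1] [69.  10.9] 3.62
base 14723 [531.  -67.5  35.8] rect [518.2 -40. ] [119.5 230.8] 2.93
t 36.85 [517.3 -98.1 208.5] [ 3.141e+00 -1.100e-03  5.610e-02]
[ 5.173e+02 -9.680e+01  1.480e+02  5.480e-02] -> [-1.000e-04 -6.600e-03  3.027e-01  5.000e-04 -1.000e-03  1.300e-03]
```

Emit:
send_rows([
  {"x":-0.001,"y":-0.0054,"z":0,"ax":0,"ay":0,"az":0.001,"jaw":-1},
  {"x":-0.001,"y":-0.0054,"z":0,"ax":0,"ay":0,"az":0.001,"jaw":-1},
  {"x":-0.001,"y":-0.0054,"z":0.02,"ax":0,"ay":0,"az":0.001,"jaw":-1},
  {"x":-0.001,"y":-0.0054,"z":0.03,"ax":0,"ay":0,"az":0.001,"jaw":-1},
  {"x":-0.001,"y":-0.0054,"z":0.05,"ax":0,"ay":0,"az":0.001,"jaw":-1},
  {"x":-0.001,"y":-0.0054,"z":0.08,"ax":0,"ay":0,"az":0.001,"jaw":-1},
  {"x":-0.001,"y":-0.0054,"z":0.11,"ax":0,"ay":0,"az":0.001,"jaw":-1},
  {"x":-0.001,"y":-0.0054,"z":0.15,"ax":0,"ay":0,"az":0.001,"jaw":-1},
  {"x":-0.001,"y":-0.0054,"z":0.18,"ax":0,"ay":0,"az":0.001,"jaw":-1},
  {"x":-0.001,"y":-0.0054,"z":0.18,"ax":0,"ay":0,"az":0.001,"jaw":-1},
])

```text
time: 38.1
tool_pos: [516.5, -96.7, 171.3]
tcp_rot: [-3.141, 0.001, 0.055]
contact_force: [0.2, -0.0, -1.0]
grip_width: 8.9
finger_force: 30.0
```

```bash
python3 mv.py 517.0 -97 146.3 .0548
```

```text
t 38.1 [516.5 -96.7 171.3] [-3.1412e+00  1.1000e-03  5.5300e-02]
[ 5.170e+02 -9.700e+01  1.463e+02  5.480e-02] -> [ 0.0025  0.0018  0.1252 -0.0003  0.0011  0.0005]
```

No contact. I continue down to the seat.

Emit:
send_rows([
  {"x":0.002,"y":0.001,"z":0.03,"ax":0,"ay":0,"az":0,"jaw":-1},
  {"x":0.002,"y":0.001,"z":0.06,"ax":0,"ay":0,"az":0,"jaw":-1},
  {"x":0.002,"y":0.001,"z":0.09,"ax":0,"ay":0,"az":0,"jaw":-1},
  {"x":0.002,"y":0.001,"z":0.105,"ax":0,"ay":0,"az":0,"jaw":-1},
  {"x":0.002,"y":0.001,"z":0.115,"ax":0,"ay":0,"az":0,"jaw":-1},
  {"x":0.002,"y":0.001,"z":0.12,"ax":0,"ay":0,"az":0,"jaw":-1},
  {"x":0.002,"y":0.001,"z":0.125,"ax":0,"ay":0,"az":0,"jaw":-1},
  {"x":0.002,"y":0.001,"z":0.127,"ax":0,"ay":0,"az":0,"jaw":-1},
  {"x":0.002,"y":0.001,"z":0.127,"ax":0,"ay":0,"az":0,"jaw":-1},
  {"x":0.002,"y":0.001,"z":0.127,"ax":0,"ay":0,"az":0,"jaw":-1},
])

```text
time: 39.35
tool_pos: [517.3, -97.0, 146.6]
tcp_rot: [3.141, -0.0, 0.055]
contact_force: [-0.3, 0.4, 0.2]
grip_width: 9.0
finger_force: 30.0
```

Emit:
send_rows([
  {"x":-0.001,"y":0,"z":0.004,"ax":0,"ay":0,"az":0,"jaw":-1},
  {"x":-0.001,"y":0,"z":0.006,"ax":0,"ay":0,"az":0,"jaw":-1},
  {"x":-0.001,"y":0,"z":0.006,"ax":0,"ay":0,"az":0,"jaw":-1},
  {"x":-0.001,"y":0,"z":0.006,"ax":0,"ay":0,"az":0,"jaw":-0.7},
  {"x":-0.001,"y":0,"z":0.006,"ax":0,"ay":0,"az":0,"jaw":-0.4},
  {"x":-0.001,"y":0,"z":0.006,"ax":0,"ay":0,"az":0,"jaw":-0.3},
  {"x":-0.001,"y":0,"z":0.006,"ax":0,"ay":0,"az":0,"jaw":-0.3},
  {"x":-0.001,"y":0,"z":-0.05,"ax":0,"ay":0,"az":0,"jaw":-0.3},
  {"x":-0.001,"y":0,"z":-0.25,"ax":0,"ay":0,"az":0,"jaw":-0.3},
  {"x":-0.001,"y":0,"z":-0.5,"ax":0,"ay":0,"az":0,"jaw":-0.3},
])

```text
time: 40.6
tool_pos: [516.5, -96.8, 247.7]
tcp_rot: [-3.141, 0.001, 0.055]
contact_force: [0.4, -1.2, -0.5]
grip_width: 32.1
finger_force: 0.0
```

Emit:
send_rows([
  {"x":-0.05,"y":0,"z":-0.15,"ax":0,"ay":0,"az":0,"jaw":-0.3},
  {"x":-0.2,"y":-0.1,"z":-0.3,"ax":0,"ay":0,"az":0,"jaw":-0.3},
  {"x":-0.35,"y":-0.2,"z":-0.5,"ax":0,"ay":0,"az":0,"jaw":-0.3},
  {"x":-0.35,"y":-0.28,"z":-0.6,"ax":0,"ay":0,"az":0,"jaw":-0.3},
  {"x":-0.35,"y":-0.28,"z":-0.6,"ax":0,"ay":0,"az":0,"jaw":-0.3},
  {"x":-0.35,"y":-0.28,"z":-0.6,"ax":0,"ay":0,"az":0,"jaw":-0.3},
  {"x":-0.35,"y":-0.28,"z":-0.6,"ax":0,"ay":0,"az":0,"jaw":-0.3},
  {"x":-0.35,"y":-0.28,"z":-0.6,"ax":0,"ay":0,"az":0,"jaw":-0.3},
  {"x":-0.35,"y":-0.28,"z":-0.6,"ax":0,"ay":0,"az":0,"jaw":-0.3},
  {"x":-0.35,"y":-0.28,"z":-0.6,"ax":0,"ay":0,"az":0,"jaw":-0.3},
])

```text
time: 41.85
tool_pos: [444.0, -45.0, 366.4]
tcp_rot: [-3.142, 0.0, 0.055]
contact_force: [0.3, 0.2, -0.1]
grip_width: 32.1
finger_force: 0.0
```

```bash
cat > f.py <<'E'
from c import *
cv2.imwrite('pics/wr5.png',p[...,::-1])
rect('bdA',(510.6,15),(75,20),168,182); rect('bdB',(516.7,-96),(75,20),168,182)
rect('bdA low',(510.6,15),(75,20),100,130); rect('bdB low',(516.7,-96),(75,20),100,130)
rect('sqpost',(515.3,-70),(40,19),86,96); rect('postO',(511.6,-5),(40,13),86,96); rect('f-',(517.5,-110.5),(60,12),74,85)
s,_=bot.capture('scene'); cv2.imwrite('pics/scene1.png',s[...,::-1])
E
python3 f.py
```

```text
41.85 [444.04278639 -44.98903494 366.38242876] [-3.14155073e+00  3.59331023e-04  5.50900873e-02]
bdA 1252 [512.7  14.5 174.8] rect [510.3  14.7] [113.6   9.3] 3.02
bdB 1376 [519.2 -95.6 175.3] rect [516.8 -96.2] [120.    9.5] 3.18
bdA low 389 [512.5  10.2 115.2] rect [510.5   9.9] [119.6   1. ] 3.21
bdB low 379 [518.4 -91.7 115.7] rect [516.3 -91.9] [119.1   0.7] 3.27
sqpost 952 [515.4 -71.2  90.7] rect [515.2 -71.6] [35.5 35.2] 3.14
postO 852 [511.5  -4.5  90.6] rect [511.3  -4.3] [46.9 24. ] 2.75
f- 36 [ 519.4 -117.7   78.9] rect [ 516.8 -117.9] [65.3  1.4] 2.92
```

View pics/wr5.png

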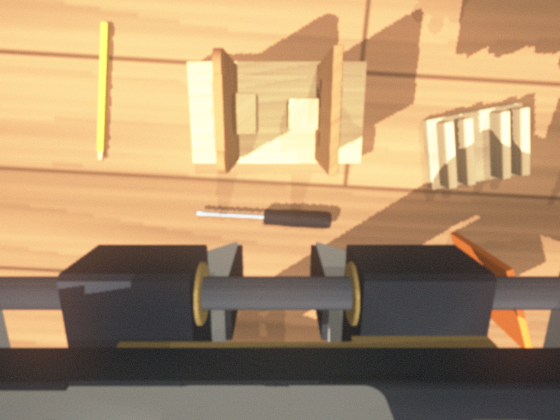

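View pics/scene1.png

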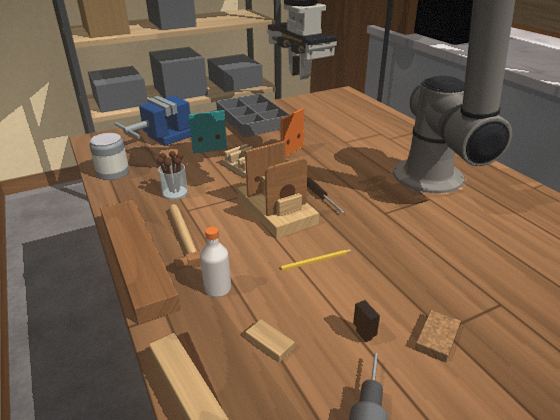

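Both boards stand upright in their slots: in the wrist view at (225,110) and (336,110), at (510.3,14.7) and (516.8,-96.2), with tops near 175. The posts are home, the stand at (478,145) is empty, and the bystanders look unmoved. I'm handing the job in.

```bash
python3 -c "
from plant import bot
print(bot.close_job())"
```

```text
the job is handed in; nothing more can be done
None
```

The job is handed in at about 42 s: both posts are home in their own holes, both boards stand upright and centred in the slots, and nothing else looks to have moved; no verdict came back.

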